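# Turn the round strop holder and set the strop in it

## Robot

A 6-joint arm with a two-finger parallel gripper is mounted at the origin on the work surface. World frame = base frame: x ahead of the robot, y to its left, z up, the work surface at z = 0. Lengths are in m, angles in degrees, forces in N, time in s.
With the tool pointing down it reaches from about 0.275 to 0.75 m from the base axis. Payload 10.2 kg.
Tool frame: the origin (TCP) lies between the finger pads; the fingertips stand 17 mm ahead of it and the grasp point (between the pads) lies 2 mm behind it; z points along the fingers, y is the line along which they close (so a half turn about z gives the same grasp; the last joint's range is limited). The gripper opens to 88 mm and grips with 3 to 60 N. Pads are 18 mm wide; open, the fingers measure 123 mm over their backs; the gripper's body (75 mm by 187 mm) begins 45 mm behind the grasp point.
Start: joints at [63.69, 17.928, 85.812, -0, 76.261, -12.8], TCP at [0.123, 0.51, 0.256] pointing down, gripper open.
Joint ranges: [-168.41, 168.41], [-55.51, 124.54], [10.69, 146.95], [-70.63, 250.63], [1, 178], [-165.06, 165.06]. Speed limits (degrees/s): [136.94, 136.94, 172.46, 180, 180, 180].

## Interface

Orientations are given as a 3x3 rotation matrix whose columns are the frame's x, y, z axes.
In Python, from station import arm gives the robot as it stands.
- The arm moves only by the tool jog_arm, never from a script. Its argument "commands" is a list of rows, each an object with "delta_rot": the turn, a rotation vector about the tool's x, y, z each as a share of 8 degrees, from -1 to 1, a list of three; "translation": the shift along the tool's x, y, z each as a share of 0.04 m, from -1 to 1, a list of three; "fingers": the opening, from -1 (shut) to 1 (fully open). A call has 1 to 10 rows; each row shifts and turns the commanded pose from where the row before left it, along the tool's axes as they then stand; what a row does not reach is not made up. A row lasts 1/8 s, in which the tool goes at most 62.5 mm and 10.7 degrees, less where a joint would pass 70% of its speed; a pose out of reach is approached as far as the arm can. A call with a number of a shift or a turn outside -1 to 1 is refused whole. A call with a gripper value outside its range is refused whole. The fingers move at their own pace and stop on an object; the grip force is fixed at half the most. Time passes only in rows, so rows that do not move let the fingers close. It gives the time, the measured TCP pose, the force, the opening and the grip force at its end, in the units of the state.
- arm.state(): the state, without advancing time (a new reading comes with each control period).
- arm.camera(name): name is "scene" or "top" or "wrist"; returns a dict with "img" (480x640x3 uint8, red, green, blue), "mtx" (3x3 intrinsics, pixels), "T" (4x4, takes a point from camera to world coordinates). Camera axes: x right, y down, z forward; pixel columns grow to the right and rows downward; lengths in m; the calibration is good to about 2 mm. The wrist camera is an equidistant fisheye: a pixel r from the principal point sees the ray r / f radians off the axis. A picture is of the moment at which its call begins. There is no depth.
- arm.finish_job(): hands the job in; it is judged then, once.
The state is a dict: "time_s": time; "joint_pos": joint angles; "joint_velocities": joint speeds; "tau": joint torques, N m; "position": TCP position; "eef_rot": TCP orientation; "contact_force": force on the tool from outside, world axes, zero at the start; "moment": the same for the moment, N m; "width": finger opening in m; "finger_force": force on a finger pad.
Only numpy, scipy, OpenCV 4.12 (cv2) and the standard library are available. Lean on these libraries where they do the work, as an engineer would, in place of code of your own. Each camera call takes 0.05 s, during which the arm holds its last target. There are 200 camera calls.

## Task

The round wooden strop holder lies on the leather with its slot turned away from the top. Roll it along the leather, without lifting it, until the slot faces straight up; then lift it level into the two V saddles of the cradle, lengthwise and centred, slot still straight up, and finally stand the strop block on its long edge down in the slot, roughly midway along. Leave the dye jar, wax, thread spool and steel cup where they are.

Things in the scene. Friction and masses are not known exactly. Their poses are not given: they have to be found in the camera images.
- holder: Round wooden bar, 160 mm long, 0.34 kg. Origin mid-axis, 34 mm above the leather; own z = long axis (level), own x points out of the slot. Two round darker cheeks at the ends, 68 mm dia, 18 mm wide, brass line on each end from axis to slot. Between them a 16-sided core 50 mm across, 124 mm long, with a full-length slot 17 mm wide: floor 8 mm, lips 23 mm out from the axis.
- panel: Tan leather sheet fixed on the mat, 370 x 220 x 2 mm, on which the holder rolls; its top is 5 mm above the table. Origin at its centre. Own y (370 mm side) is the direction in which the holder rolls; own z lies along the 220 mm side; own x points down.
- cradle: Fixed wooden cradle: base 170 x 96 x 12 mm, on it two 90 degree V saddles, 22 mm wide, centred 71 mm either side of the middle along own x, for the holder's two cheeks. Origin under the base's centre, 3 mm above the table; own x lengthwise, z up. Saddle arms rise to about 8 mm below the seated axis and spread 48 mm either side of it; between the saddles there is only the base.
- cradle_seat (a point): Where the holder's origin lies when it is seated: 64 mm above the underside of the cradle's base, midway between the saddles; axes as the cradle's.
- strop: Strop block: wooden bar faced with dark leather on both sides, standing on its long edge on the mat, 100 mm long (own x), 10 mm thick (own y), 40 mm tall (own z, up), 0.06 kg. Origin at the centre of its underside.
- dye_jar: Bystander: closed jar, 54 mm diameter, 85 mm tall, origin under its centre.
- wax: Bystander: round cake of beeswax, 64 mm diameter, 26 mm tall, origin under its centre.
- spool: Bystander: thread spool standing upright, 44 mm diameter, 53 mm tall, origin under its centre.
- rivet_cup: Bystander: small steel bowl, 70 mm across, 40 mm tall, origin under its centre.
Mind the look-alikes: they are no part of the job. What is shaped like the holder but purple is not meant. There is more than one size of the strop; the job needs the larger.

How it is judged:
By the outcome, as a careful person would: the job done as asked, in the order asked, and still so for the second after the job is handed in, with the robot touching nothing.
It also fails if it takes over 72 s, if anything falls off the work surface, if the arm or the gripper's body presses on something with over 40 N, if the wrist force passes 120 N, or if a joint passes its speed limit or range.

## Working session

There is one attempt and no reset: what is moved stays moved. The work goes in short steps, Python scripts to look and compute and a tool call to move; the robot and the scene stay as the last step left them, time stands still between calls to the robot, and variables do not carry over. Pictures are saved under pics/ and viewed, at most 10 in all, crops included, and the job is handed in when it is done.

Besides the shell and the picture viewer there is one more tool, called after "Call:" as name([rows], argument=value, ...), one row to a line, values as JSON. jog_arm: Moves the arm, as the interface text tells. Its arguments: {"type":"object","properties":{"commands":{"type":"array"}},"required":["commands"]}

```bash
mkdir -p pics; ls; python3 - <<'E'
from station import arm
import cv2,numpy as np
for n in("scene","top"):
    c=arm.camera(n);cv2.imwrite(f"pics/{n}0.png",c["img"][:,:,::-1]);print(n,c["mtx"].tolist(),np.round(c["T"],4).tolist())
s=arm.state();print(s["time_s"],s["position"],np.round(s["eef_rot"],3).tolist(),s["width"])
E
```

```text
pics
scene [[589.7901564995166, 0.0, 320.86098049268304], [0.0, 589.7901564995166, 228.05996276377212], [0.0, 0.0, 1.0]] [[-0.6921, 0.4377, -0.5739, 1.1726], [0.7215, 0.3975, -0.5669, 0.7547], [-0.02, -0.8065, -0.5909, 0.8209], [0.0, 0.0, 0.0, 1.0]]
top [[532.5873235001851, 0.0, 312.08137881888706], [0.0, 532.5873235001851, 238.2798453107912], [0.0, 0.0, 1.0]] [[-0.0051, -0.9982, 0.0605, 0.3871], [-0.9999, 0.0044, -0.0121, 0.0354], [0.0119, -0.0606, -0.9981, 1.114], [0.0, 0.0, 0.0, 1.0]]
0.1 [0.12257764 0.510294   0.25524055] [[-0.972, 0.234, -0.0], [0.234, 0.972, -0.001], [0.0, -0.001, -1.0]] 0.08792570146350674
```

View pics/top0.png

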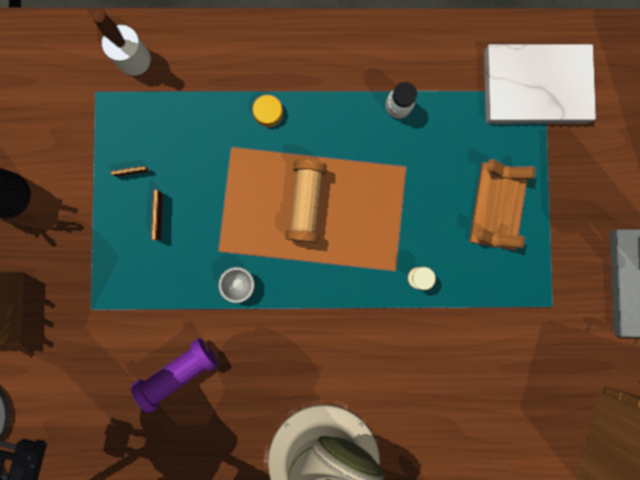

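View pics/scene0.png

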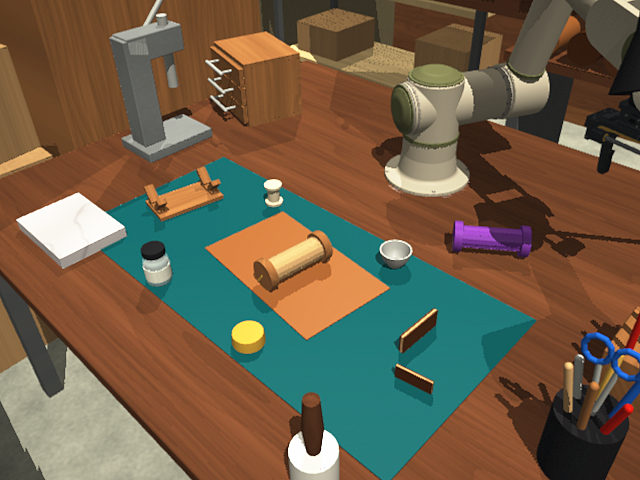

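Top view: candidates for the holder are the wooden bar at (307,200) and the purple one at (175,375). I choose the wooden bar, which lies on the leather. Candidates for the strop are the long block at (157,215) and the short one at (129,171). I choose the longer one. The cradle is at (500,205). Next is a close crop of both.

```bash
cat >h.py <<'E'
import numpy as np,cv2
from station import arm
def ray(c,p):
    K,T=c["mtx"],c["T"]; d=T[:3,:3]@np.linalg.inv(K)@np.array([p[0],p[1],1.]); return T[:3,3],d/np.linalg.norm(d)
def wray(c,p):  # equidistant fisheye
    K,T=c["mtx"],c["T"]; v=np.array([(p[0]-K[0,2])/K[0,0],(p[1]-K[1,2])/K[1,1]]); r=np.linalg.norm(v)+1e-12
    d=np.r_[v/r*np.sin(r),np.cos(r)]; return T[:3,3],T[:3,:3]@d
def onz(r,z): o,d=r; return o+d*(z-o[2])/d[2]
def tri(*rs):
    A=sum(np.eye(3)-np.outer(d,d) for o,d in rs); b=sum((np.eye(3)-np.outer(d,d))@o for o,d in rs)
    p=np.linalg.solve(A,b); return p,[round(1e3*np.linalg.norm(np.cross(p-o,d)),1) for o,d in rs]
def grab(n,f=None):
    c=arm.camera(n)
    if f: cv2.imwrite(f"pics/{f}.png",c["img"][:,:,::-1])
    return c
def proj(c,X):
    T=np.linalg.inv(c["T"]); q=T[:3,:3]@X+T[:3,3]; u=c["mtx"]@q; return u[:2]/u[2]
E
python3 - <<'E'
import cv2,numpy as np
s=cv2.imread("pics/scene0.png");t=cv2.imread("pics/top0.png")
a=cv2.resize(s[220:300,240:346],(400,300),interpolation=cv2.INTER_CUBIC)
b=cv2.resize(s[300:397,380:445],(200,300),interpolation=cv2.INTER_CUBIC)
c=cv2.resize(s[155:225,135:230],(400,300),interpolation=cv2.INTER_CUBIC)
d=cv2.resize(t[150:250,280:335],(165,300),interpolation=cv2.INTER_CUBIC)
e=cv2.resize(t[150:250,465:540],(225,300),interpolation=cv2.INTER_CUBIC)
g=cv2.resize(t[155:250,105:170],(205,300),interpolation=cv2.INTER_CUBIC)
A=np.hstack([a,c]);B=np.hstack([d,e,g,b]);B=np.hstack([B,np.zeros((300,5,3),np.uint8)])
cv2.imwrite("pics/crop1.png",np.vstack([A,B[:,:800]]))
E
```

```text
(no output)
```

View pics/crop1.png

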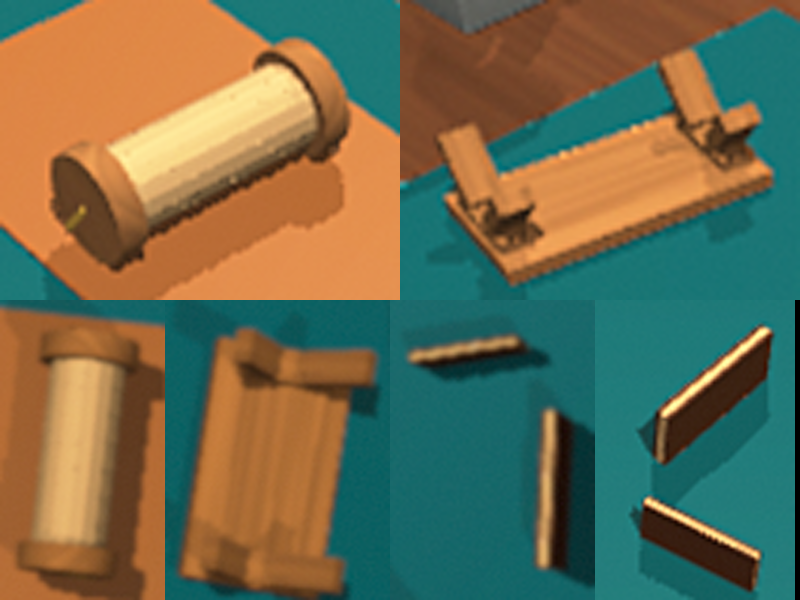

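The crop shows the wooden holder with its brass line on the +x end, running from about (262,276) to (258,281) in the scene view, so the slot points toward -y and down. The larger strop (right in top, upper in scene) and the cradle are confirmed.

```bash
cat > m1.py <<'E'
from h import *
S=grab("scene");T=grab("top")
def cc(m,seed):
    n,l,st,ce=cv2.connectedComponentsWithStats(m.astype(np.uint8)); ys,xs=np.nonzero(l); i=np.argmin((xs-seed[0])**2+(ys-seed[1])**2); return l==l[ys[i],xs[i]]
def rect(m):
    c=max(cv2.findContours(m.astype(np.uint8),0,2)[0],key=cv2.contourArea); r=cv2.minAreaRect(c); b=cv2.boxPoints(r)
    e=sorted([(np.linalg.norm(b[i]-b[(i+1)%4]),i) for i in range(4)]); 
    ends=[(b[i]+b[(i+1)%4])/2 for _,i in e[:2]]; return r,b,ends
if __name__=="__main__":
    for n,c,seeds in(("top",T,dict(core=(307,200),leather=(250,200),cradle=(495,205),strop=(156,200))),("scene",S,dict(core=(295,260),leather=(330,300),cradle=(185,200),strop=(421,330)))):
        H=cv2.cvtColor(c["img"],cv2.COLOR_RGB2HSV)
        for k,s in seeds.items(): print(n,k,H[s[1],s[0]])
        teal=(H[...,0]>80)&(H[...,0]<100)&(H[...,1]>100)
        pale=(H[...,0]<30)&(H[...,1]<150)&(H[...,2]>60)
        for k,m,s in(("core",pale,seeds["core"]),("leather",(H[...,0]<14)&(H[...,1]>165)&(H[...,2]>70),seeds["leather"]),("cradle",~teal,seeds["cradle"]),("strop",~teal,seeds["strop"])):
            q=cc(m,s); r,b,e=rect(q); print(" ",k,q.sum(),np.round(r[0],1),np.round(r[1],1),np.round(b,1).tolist())
    H=cv2.cvtColor(S["img"],cv2.COLOR_RGB2HSV); print(H[268:288,250:272,0]);print(H[268:288,250:272,2])
E
python3 m1.py
```

```text
top core [ 17 132 226]
top leather [ 13 176 184]
top cradle [ 14 176 178]
top strop [ 16 139 193]
  core 1543 [306.1 199.8] [25.2 62.4] [[290.20001220703125, 229.5], [296.8999938964844, 167.5], [321.8999938964844, 170.1999969482422], [315.20001220703125, 232.1999969482422]]
  leather 15518 [312.5 208.7] [175.5 102.6] [[219.6999969482422, 250.0], [231.0, 148.0], [405.3999938964844, 167.39999389648438], [394.1000061035156, 269.29998779296875]]
  cradle 4299 [502.5 204.3] [56.  87.1] [[467.8999938964844, 242.89999389648438], [481.79998779296875, 156.89999389648438], [537.0999755859375, 165.8000030517578], [523.2000122070312, 251.8000030517578]]
  strop 547 [156.3 214.6] [11.3 51.2] [[149.60000610351562, 239.89999389648438], [151.89999389648438, 188.8000030517578], [163.10000610351562, 189.3000030517578], [160.8000030517578, 240.39999389648438]]
scene core [ 17 127 229]
scene leather [ 13 166 229]
scene cradle [ 14 168 217]
scene strop [ 12 180  58]
  core 1279 [297.5 256.8] [25.3 54.3] [[267.6000061035156, 258.20001220703125], [315.70001220703125, 233.0], [327.5, 255.39999389648438], [2
[... 3064 characters left out ...]
5  95  99  98  97  98  99  99
   99  96  86 125]
 [222 224 223 223 224 228 237 170 107  95  89  95  98  97  97  97  99  97
   98  97  94 115]
 [223 223 223 223 225 225 230 200 181 125  83  91  97  99  98  96  99  99
   98  98  96 107]
 [223 223 223 224 224 225 228 232 243 189 108  87  94  98  98  97  98  99
   98  98  97  98]
 [223 223 224 225 225 227 218 226 227 205 150  95  88  95  99  98  97  98
   99  98  98  94]
 [224 223 224 226 228 221 190 203 195 187 177 136  95  90  97 100  97  97
   99 100  99  97]
 [227 225 226 218 213 192 183 183 185 187 192 179 135  96  91  98  97  98
   97  99  99  97]
 [232 230 229 200 179 182 185 185 186 186 188 192 179 135  94  91  96  97
   97  99  99  97]]
```

```bash
cat > m2.py <<'E'
from m1 import *
def mid(b):
    b=np.array(b); l=[np.linalg.norm(b[i]-b[(i+1)%4]) for i in range(4)]; i=int(np.argmin(l[:2])); return (b[i]+b[(i+1)%4])/2,(b[(i+2)%4]+b[(i+3)%4])/2
def axis(cs):  # intersect the planes through the image mid lines
    pl=[]
    for c,b in cs:
        p,q=mid(b); o,d1=ray(c,p); _,d2=ray(c,q); n=np.cross(d1,d2); n/=np.linalg.norm(n); pl.append((n,n@o,o,d1+d2))
    u=np.cross(pl[0][0],pl[1][0]); u/=np.linalg.norm(u); u*=np.sign(u[0])
    p,e=tri(*[(o,d/np.linalg.norm(d)) for _,_,o,d in pl])
    A=np.array([pl[0][0],pl[1][0],u]); return np.linalg.solve(A,[pl[0][1],pl[1][1],u@p]),u,e
def boxof(c,m,s): return rect(cc(m(cv2.cvtColor(c["img"],cv2.COLOR_RGB2HSV)),s))[1]
pale=lambda H:(H[...,0]<30)&(H[...,1]<150)&(H[...,2]>60)
strip=lambda H:(H[...,0]<30)&(H[...,2]>110)
if __name__=="__main__":
    C,u,e=axis([(T,boxof(T,pale,(307,200))),(S,boxof(S,pale,(295,260)))]); print("holder",C.round(4),u.round(3),e, "z-proj", onz(ray(T,(306.1,199.8)),.039).round(4))
    E=C+u*.08; o_,n=E,u
    def onpl(p): o,d=ray(S,p); return o+d*((E-o)@n)/(d@n)
    a,b=onpl((261.3,275)),onpl((257.8,280.3)); w=np.cross(u,[0,0,1]); 
    for nm,v in(("line",b-a),("axis-tip",b-C)): print(nm,np.degrees(np.arctan2(v@w,v[2])).round(1),(v).round(4))
    print("w",w,a-E,b-E, proj(S,E))
    L=[onz(ray(T,p),.005) for p in ([219.7,250],[231,148],[405.4,167.4],[394.1,269.3])]; L=np.array(L); print("leather",L.round(4).tolist(),L.mean(0).round(4),np.linalg.norm(np.diff(L,axis=0),axis=1).round(4))
    ht,hs=rect(cc(strip(cv2.cvtColor(T["img"],cv2.COLOR_RGB2HSV)),(156,200))),rect(cc(strip(cv2.cvtColor(S["img"],cv2.COLOR_RGB2HSV)),(421,325)))
    print(ht[0],hs[0]); C,u,e=axis([(T,ht[1]),(S,hs[1])]); print("strop top",C.round(4),u.round(3),e,[onz(ray(T,q),.043).round(4) for q in ht[2]],[onz(ray(S,q),.043).round(4) for q in hs[2]])
    # arm's saddle tops
E
python3 m2.py
```

```text
holder [0.526  0.0349 0.0347] [ 0.995 -0.1    0.015] [np.float64(5.4), np.float64(5.4)] z-proj [0.5307 0.034  0.039 ]
line 147.8 [-0.0012 -0.0152 -0.0242]
axis-tip 140.4 [ 0.0777 -0.0313 -0.0283]
w [-0.09964735 -0.99490481  0.        ] [-0.00073441 -0.00814982 -0.00531452] [-0.00188665 -0.02337623 -0.02951867] [263.47847221 274.96362629]
leather [[0.4308, 0.2141, 0.005], [0.6454, 0.1915, 0.005], [0.6032, -0.1756, 0.005], [0.3889, -0.1486, 0.005]] [0.5171 0.0203 0.005 ] [0.2158 0.3695 0.216 ]
((154.09976196289062, 214.5050048828125), (4.644198417663574, 49.13861846923828), 2.862405300140381) ((414.5856628417969, 327.0853271484375), (10.388197898864746, 55.31715774536133), 40.48601150512695)
strop top [0.5084 0.3407 0.04  ] [ 0.977  0.025 -0.21 ] [np.float64(5.3), np.float64(5.3)] [array([0.5512, 0.3383, 0.043 ]), array([0.4519, 0.342 , 0.043 ])] [array([0.4549, 0.3357, 0.043 ]), array([0.5835, 0.3509, 0.043 ])]
```

Holder is at about (0.531, 0.034, 0.037), with its axis parallel to the leather's short side. The slot points about 145° from up toward −y, so I roll it about +86 mm toward +y. Before that, wrist views over the strop, holder and cradle.

Call:
jog_arm([
  {"delta_rot":[0,0,-0.91],"translation":[0,0,0],"fingers":1},
  {"delta_rot":[0,0,0],"translation":[-0.95,-0.45,0],"fingers":1},
  {"delta_rot":[0,0,0],"translation":[-0.95,-0.45,0],"fingers":1},
  {"delta_rot":[0,0,0],"translation":[-0.95,-0.45,0],"fingers":1},
  {"delta_rot":[0,0,0],"translation":[-0.95,-0.45,0],"fingers":1},
  {"delta_rot":[0,0,0],"translation":[-0.95,-0.45,0],"fingers":1},
  {"delta_rot":[0,0,0],"translation":[-0.95,-0.45,0],"fingers":1},
  {"delta_rot":[0,0,0],"translation":[-0.95,-0.45,0],"fingers":1},
  {"delta_rot":[0,0,0],"translation":[-0.95,-0.45,0],"fingers":1},
  {"delta_rot":[0,0,0],"translation":[0,0,0],"fingers":1},
])

```text
time_s: 1.55
position: [0.4108, 0.333, 0.2553]
eef_rot: [[-0.994, 0.112, -0.0], [0.112, 0.994, -0.0], [0.0, -0.0, -1.0]]
contact_force: [-0.3, 0.0, -0.5]
width: 0.0884
finger_force: 0.0
```

```bash
python3 - <<'E'
from h import *
c=grab("wrist","w1");np.save("w1.npy",c,allow_pickle=True);s=arm.state();print(s["time_s"],s["position"],s["eef_rot"].round(4).tolist() if hasattr(s["eef_rot"],"round") else s["eef_rot"],c["mtx"].round(1).tolist(),c["T"].round(3).tolist())
E
```

```text
1.6 [0.40960579 0.33388105 0.25541958] [[-0.9939, 0.1104, -0.0007], [0.1104, 0.9939, -0.0001], [0.0007, -0.0002, -1.0]] [[371.6, 0.0, 318.3], [0.0, 371.6, 235.9], [0.0, 0.0, 1.0]] [[0.112, 0.95, 0.293, 0.335], [0.994, -0.107, -0.033, 0.342], [-0.0, 0.295, -0.955, 0.385], [0.0, 0.0, 0.0, 1.0]]
```

View pics/w1.png

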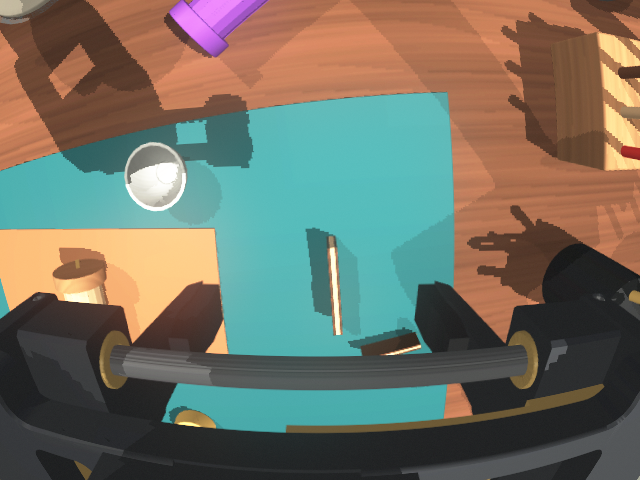

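The wrist view shows the large strop's top edge from (331,237) to (338,333) and the short one at (392,344). The holder's near end is at (78,275), with the brass line at its lower edge.

```bash
cat > m3.py <<'E'
from m1 import *
W=np.load("w1.npy",allow_pickle=True).item()
H=cv2.cvtColor(W["img"],cv2.COLOR_RGB2HSV); print(H[285,328:345].tolist())
m=cc((H[...,0]<30)&(H[...,2]>140),(335,285)); r,b,ew=rect(m); print(r,np.round(ew,1))
ht=rect(cc(((lambda H:(H[...,0]<30)&(H[...,2]>110))(cv2.cvtColor(T["img"],cv2.COLOR_RGB2HSV))),(156,200)))[2]; print(np.round(ht,1))
ew=sorted(ew,key=lambda p:p[1]); ht=sorted(ht,key=lambda p:-p[1])
for p,q in zip(ew,ht): print("tri",tri(wray(W,p),ray(T,q)),"w@43",onz(wray(W,p),.043).round(4),"t@43",onz(ray(T,q),.043).round(4))
E
python3 m3.py
```

```text
[[88, 100, 112], [69, 23, 113], [10, 125, 185], [10, 125, 182], [16, 97, 216], [28, 33, 255], [29, 25, 255], [30, 23, 255], [26, 51, 255], [15, 107, 226], [10, 128, 184], [11, 92, 189], [89, 120, 163], [89, 118, 166], [89, 120, 164], [89, 119, 165], [89, 120, 164]]
((334.3463134765625, 285.5408630371094), (97.55964660644531, 9.481499671936035), 86.42366790771484) [[331.3 236.9]
 [337.4 334.2]]
[[155.2 190. ]
 [152.9 239. ]]
tri (array([0.45053898, 0.34499699, 0.02370389]), [np.float64(3.5), np.float64(3.5)]) w@43 [0.4417 0.3427 0.043 ] t@43 [0.4519 0.3419 0.043 ]
tri (array([0.55110982, 0.33837709, 0.04377624]), [np.float64(0.1), np.float64(0.1)]) w@43 [0.5517 0.3384 0.043 ] t@43 [0.5512 0.3385 0.043 ]
```

Call:
jog_arm([
  {"delta_rot":[0,0,0],"translation":[-0.5,-0.9,0],"fingers":1},
  {"delta_rot":[0,0,0],"translation":[-0.5,-0.9,0],"fingers":1},
  {"delta_rot":[0,0,0],"translation":[0,-0.9,0],"fingers":1},
  {"delta_rot":[0,0,0],"translation":[0,-0.9,0],"fingers":1},
  {"delta_rot":[0,0,0],"translation":[0,-0.9,0],"fingers":1},
  {"delta_rot":[0,0,0],"translation":[0,-0.9,0],"fingers":1},
  {"delta_rot":[0,0,0],"translation":[0,-0.9,0],"fingers":1},
  {"delta_rot":[0,0,0],"translation":[0,-0.9,0],"fingers":1},
  {"delta_rot":[0,0,0],"translation":[0,0,0],"fingers":1},
])

```text
time_s: 2.82
position: [0.4173, 0.0432, 0.2559]
eef_rot: [[-0.994, 0.11, 0.0], [0.11, 0.994, -0.0], [-0.0, -0.0, -1.0]]
contact_force: [-0.2, 0.7, -0.7]
width: 0.0881
finger_force: 0.0
```

```bash
python3 - <<'E'
from h import *
c=grab("wrist","w2");np.save("w2.npy",c,allow_pickle=True);s=arm.state();print(s["time_s"],s["position"])
E
```

```text
2.875 [0.41746005 0.04409115 0.25592232]
```

View pics/w2.png

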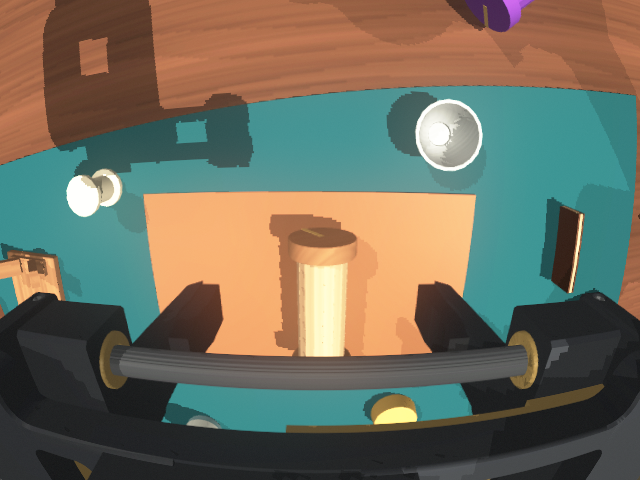

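Wrist view 2 shows the holder's near end with the brass line from (322,238) to (304,231), pointing −y and down. That agrees with about 145°. The core spans about columns 299–346 at row 300.

```bash
python3 - <<'E'
from h import *
W=np.load("w2.npy",allow_pickle=True).item()
H=cv2.cvtColor(W["img"],cv2.COLOR_RGB2HSV)
for r in(290,320):
    m=(H[r,280:370,1]<110); x=np.nonzero(m)[0]+280; print(r,x.min(),x.max()); p=((x.min()+x.max())/2,r); print(onz(wray(W,p),.039).round(4))
print(H[225:275,322].tolist())
C=np.array([.531,.034,.039]);u=np.array([.994,-.11,0]);E=C-u*.08
def onpl(p): o,d=wray(W,p); return o+d*((E-o)@u)/(d@u)
a,b=onpl((322,238)),onpl((304.5,231.5)); w=np.cross(u,[0,0,1]);v=b-a;print(a-E,b-E,np.degrees(np.arctan2(v@w,v[2])))
E
```

```text
290 299 345
[0.5057 0.0379 0.039 ]
320 301 344
[0.5413 0.0347 0.039 ]
[[11, 142, 165], [11, 141, 165], [11, 139, 149], [12, 134, 131], [12, 138, 133], [12, 138, 133], [12, 136, 133], [11, 134, 135], [12, 134, 133], [13, 140, 142], [15, 141, 155], [14, 138, 146], [12, 139, 136], [12, 137, 136], [11, 137, 138], [12, 140, 137], [12, 138, 135], [12, 139, 138], [12, 139, 136], [11, 140, 135], [12, 136, 137], [12, 138, 135], [12, 140, 171], [13, 139, 225], [15, 132, 244], [15, 130, 246], [15, 129, 247], [15, 129, 247], [16, 129, 248], [16, 127, 249], [16, 126, 250], [17, 123, 250], [17, 123, 250], [16, 124, 251], [16, 124, 251], [17, 126, 250], [16, 128, 247], [15, 130, 245], [15, 132, 244], [15, 128, 245], [16, 121, 248], [21, 90, 252], [23, 79, 253], [25, 65, 255], [27, 51, 255], [27, 52, 255], [27, 53, 255], [27, 52, 255], [27, 52, 255], [27, 52, 255]]
[ 0.00010875  0.00098273 -0.0052711 ] [-0.0018891  -0.0170706  -0.02793206] 141.28472473361487
```

Call:
jog_arm([
  {"delta_rot":[0,0,0],"translation":[-0.95,0.03,0],"fingers":1},
  {"delta_rot":[0,0,0],"translation":[-0.95,0.03,0],"fingers":1},
  {"delta_rot":[0,0,0],"translation":[-0.95,0.03,0.5],"fingers":1},
  {"delta_rot":[0,0,0],"translation":[0,0,0.95],"fingers":1},
  {"delta_rot":[0,0,0],"translation":[0,0,0.95],"fingers":1},
  {"delta_rot":[0,0,0],"translation":[0,0,0.95],"fingers":1},
  {"delta_rot":[0,0,0],"translation":[0,0,0.95],"fingers":1},
  {"delta_rot":[0,0,0],"translation":[0,0,0.95],"fingers":1},
  {"delta_rot":[0,0,0],"translation":[0,0,0],"fingers":0.36},
  {"delta_rot":[0,0,0],"translation":[0,0,0],"fingers":0.36},
])

```text
time_s: 4.12
position: [0.5322, 0.0357, 0.0471]
eef_rot: [[-0.994, 0.107, 0.002], [0.107, 0.994, -0.0], [-0.002, 0.0, -1.0]]
contact_force: [0.2, -0.3, 0.1]
width: 0.0698
finger_force: 0.0
```

```bash
python3 - <<'E'
from h import *
W=np.load("w2.npy",allow_pickle=True).item()
print(onz(wray(W,(322,247.5)),.073).round(4), arm.state()["position"],arm.state()["width"])
grab("scene","s3")
E
```

```text
[0.448  0.0438 0.073 ] [0.53218591 0.03573414 0.04711338] 0.0697629233143775
```

Call:
jog_arm([
  {"delta_rot":[0,0,0],"translation":[0.1,0,0],"fingers":0.36},
  {"delta_rot":[0,0,0],"translation":[0,0.04,0],"fingers":0.36},
  {"delta_rot":[0,0,0],"translation":[0,0.08,0],"fingers":0.36},
  {"delta_rot":[0,0,0],"translation":[0,0.12,0],"fingers":0.36},
  {"delta_rot":[0,0,0],"translation":[0,0.16,0],"fingers":0.36},
  {"delta_rot":[0,0,0],"translation":[0,0.16,0],"fingers":0.36},
  {"delta_rot":[0,0,0],"translation":[0,0.16,0],"fingers":0.36},
  {"delta_rot":[0,0,0],"translation":[0,0.16,0],"fingers":0.36},
  {"delta_rot":[0,0,0],"translation":[0,0.16,0],"fingers":0.36},
  {"delta_rot":[0,0,0],"translation":[0,0,0],"fingers":0.36},
])

```text
time_s: 5.42
position: [0.532, 0.0772, 0.0457]
eef_rot: [[-0.994, 0.108, -0.0], [0.108, 0.994, 0.0], [0.0, 0.0, -1.0]]
contact_force: [-0.3, -0.7, 0.9]
width: 0.0601
finger_force: 0.0
```

```bash
python3 - <<'E'
from h import *
s=arm.state();print(s["position"],s["width"],s["contact_force"])
a=grab("scene")["img"];t=grab("top")["img"];w=grab("wrist")["img"]
A=cv2.resize(a[190:310,240:400],(400,300),interpolation=2);B=cv2.resize(t[130:250,230:390],(400,300),interpolation=2);C=cv2.resize(w[180:380,187:453],(400,300),interpolation=2)
cv2.imwrite("pics/roll1.png",np.vstack([np.hstack([A,B]),np.hstack([C,C*0])])[:,:,::-1])
E
```

```text
[0.53198059 0.07716763 0.04568386] 0.060063103322003555 [-0.29332795 -0.68446107  0.91877975]
```

View pics/roll1.png

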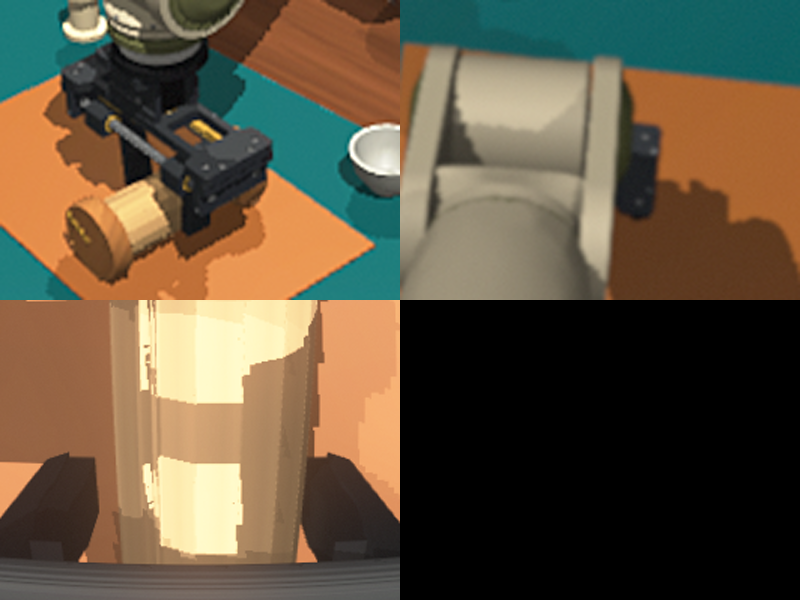

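The holder rolls cleanly; the brass line now points left and slightly up in the scene view (near (270,281)). The slot edge shows on the −y side in the wrist view.

```bash
cat > ang.py <<'E'
from h import *
import sys
# slot angle from brass line on the +x end in the scene view; arg: holder centre
def ang(C,u=np.array([.9940,-.109,0])):
    S=grab("scene"); E=C+u*.08; H=cv2.cvtColor(S["img"],cv2.COLOR_RGB2HSV).astype(int); w=np.cross(u,[0,0,1])
    c=proj(S,E); ys,xs=np.mgrid[:480,:640]; X=[]
    face=[]
    for y in range(int(c[1])-22,int(c[1])+22):
        for x in range(int(c[0])-22,int(c[0])+22):
            o,d=ray(S,(x,y)); q=o+d*((E-o)@u)/(d@u)-E; a,b=q@w,q[2]
            if np.hypot(a,b)<.034: face.append((H[y,x,0],a,b,x,y))
    F=np.array(face); hm=np.median(F[:,0]); m=(F[:,0]>=hm+3); P=F[m]
    mn=P[:,1:3].mean(0); pc=np.linalg.svd(P[:,1:3]-mn)[2][0]; pc*=np.sign(pc@mn)
    print("n",m.sum(),"hm",hm,"mean(mm)",(mn*1e3).round(1),"line ang",np.degrees(np.arctan2(*pc)).round(1),"mean ang",np.degrees(np.arctan2(*mn)).round(1),"centre px",c.round(1))
    return P
if __name__=="__main__": ang(np.array([float(v) for v in sys.argv[1:3]]+[.039]))
E
python3 ang.py .5275 .0758
```

```text
n 29 hm 14.0 mean(mm) [19.5 -6.9] line ang 69.0 mean ang 109.5 centre px [276.2 283.1]
```

Call:
jog_arm([
  {"delta_rot":[0,0,0],"translation":[0,0.08,0],"fingers":0.36},
  {"delta_rot":[0,0,0],"translation":[0,0.15,0],"fingers":0.36},
  {"delta_rot":[0,0,0],"translation":[0,0.15,0],"fingers":0.36},
  {"delta_rot":[0,0,0],"translation":[0,0.15,0],"fingers":0.36},
  {"delta_rot":[0,0,0],"translation":[0,0.15,0],"fingers":0.36},
  {"delta_rot":[0,0,0],"translation":[0,0.15,0],"fingers":0.36},
  {"delta_rot":[0,0,0],"translation":[0,0.12,0],"fingers":0.36},
  {"delta_rot":[0,0,0],"translation":[0,0.08,0],"fingers":0.36},
  {"delta_rot":[0,0,0],"translation":[0,0,0],"fingers":0.36},
  {"delta_rot":[0,0,0],"translation":[0,0,0],"fingers":0.36},
])

```text
time_s: 6.88
position: [0.5365, 0.1175, 0.0457]
eef_rot: [[-0.994, 0.109, -0.0], [0.109, 0.994, -0.0], [0.0, -0.0, -1.0]]
contact_force: [0.3, -0.1, -0.2]
width: 0.0598
finger_force: 0.0
```

```bash
python3 - <<'E'
from h import *
from ang import ang
s=arm.state();print(s["position"],s["width"],s["contact_force"])
S=grab("scene");a=S["img"];W=grab("wrist","w4");np.save("w4.npy",W,allow_pickle=True);w=W["img"]
ang(np.array([.5275,.118,.039]))
A=cv2.resize(a[220:310,250:370],(400,300),interpolation=2);C=cv2.resize(w[180:380,187:453],(400,300),interpolation=2)
cv2.imwrite("pics/roll2.png",np.hstack([A,C])[:,:,::-1])
E
```

```text
[0.53648044 0.11753568 0.04571178] 0.05983594294594542 [ 0.25509256 -0.06014787 -0.16373304]
n 30 hm 14.0 mean(mm) [16.2 -3.6] line ang -178.0 mean ang 102.6 centre px [290.9 292.8]
```

View pics/roll2.png

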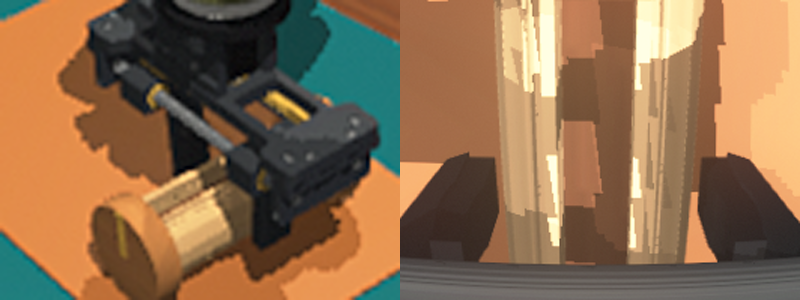

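Slot is nearly up; in the wrist crop it lies between columns 565 and 630 against a core of 510–697, so it still leans about 4° to −y. I shift 4 mm and close: the closing fingers push it the last 2 mm and square its flats.

Call:
jog_arm([
  {"delta_rot":[0,0,0],"translation":[0,0.1,0],"fingers":0.36},
  {"delta_rot":[0,0,0],"translation":[0,0,0],"fingers":0.2},
  {"delta_rot":[0,0,0],"translation":[0,0,0],"fingers":0.15},
  {"delta_rot":[0,0,0],"translation":[0,0,0],"fingers":0.15},
  {"delta_rot":[0,0,0],"translation":[0,0,0],"fingers":0.15},
])

```text
time_s: 7.65
position: [0.5369, 0.1216, 0.0457]
eef_rot: [[-0.994, 0.109, -0.0], [0.109, 0.994, 0.0], [0.0, -0.0, -1.0]]
contact_force: [0.0, 0.1, 0.6]
width: 0.051
finger_force: 0.4
```

```bash
cat > slot.py <<'E'
from h import *
import sys
W=grab("wrist",sys.argv[1]); S=grab("scene"); s=arm.state(); print(s["position"],s["width"],s["finger_force"],s["contact_force"].round(1) if hasattr(s["contact_force"],"round") else s["contact_force"])
g=cv2.cvtColor(W["img"],cv2.COLOR_RGB2HSV)
np.save("wl.npy",W,allow_pickle=True)
a=S["img"];w=W["img"]
A=cv2.resize(a[215:315,255:365],(330,300),interpolation=2);C=cv2.resize(w[220:360,250:386],(457,470),interpolation=2)
A=np.vstack([A,np.zeros((170,330,3),np.uint8)]); cv2.imwrite(f"pics/{sys.argv[1]}c.png",np.hstack([A,C])[:,:,::-1])
E
python3 slot.py w5
```

```text
[0.53685465 0.12161056 0.04569744] 0.05074491642310624 0.37107237078089383 [-0.9 -0.4  0.1]
```

View pics/w5c.png

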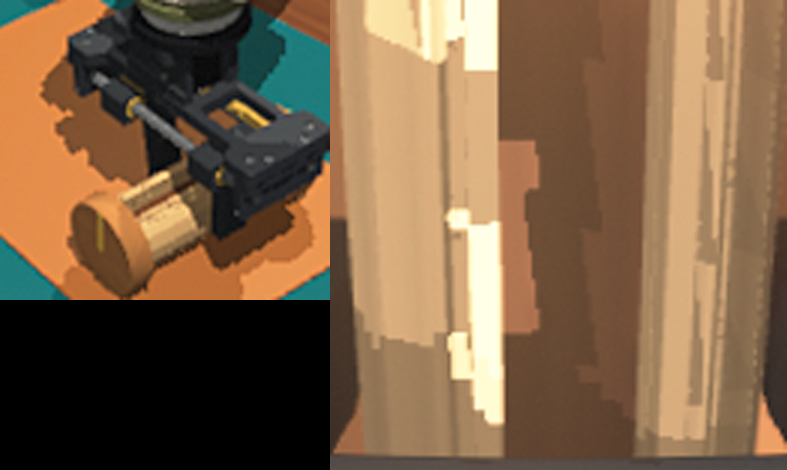

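The slot, columns 503–637 against a core of 365–757, now sits about 2–3° past up. I grip fully and see whether the flats square it.

Call:
jog_arm([
  {"delta_rot":[0,0,0],"translation":[0,0,0],"fingers":0.0},
  {"delta_rot":[0,0,0],"translation":[0,0,0],"fingers":-1},
  {"delta_rot":[0,0,0],"translation":[0,0,0],"fingers":-1},
])

```text
time_s: 8.12
position: [0.5369, 0.1216, 0.0457]
eef_rot: [[-0.994, 0.109, -0.0], [0.109, 0.994, 0.0], [0.0, 0.0, -1.0]]
contact_force: [-1.2, 0.3, -1.0]
width: 0.0499
finger_force: 30.0
```

```bash
cat > edge.py <<'E'
from h import *
import sys
from ang import ang
W=grab("wrist"); s=arm.state(); print(np.round(s["position"],4),s["width"],s["finger_force"],np.round(s["contact_force"],1),s["time_s"])
np.save("wl.npy",W,allow_pickle=True)
for r in (345,350):
    g=cv2.GaussianBlur(W["img"],(1,5),0)[r].astype(int); d=np.abs(g[2:]-g[:-2]).sum(1)
    pk=[(i+1,int(d[i])) for i in range(245,395) if d[i]>40 and d[i]==d[max(0,i-2):i+3].max()]; print(r,pk)
E
python3 edge.py
```

```text
[0.5368 0.1216 0.0457] 0.049439815869752594 29.996630928944796 [ 0.3  0.6 -0.6] 8.175
345 [(257, 138), (287, 56), (296, 241), (301, 407), (341, 152), (347, 132), (361, 172), (365, 144), (377, 215), (380, 269), (394, 53)]
350 [(254, 146), (285, 52), (288, 59), (301, 170), (340, 114), (347, 114), (355, 65), (361, 122), (364, 58), (376, 179), (383, 284), (393, 41)]
```

```bash
cat > lat.py <<'E'
from h import *
W=np.load("wl.npy",allow_pickle=True).item()
y=np.array([.109,.994,0]); P=np.array([.5368,.1216,0])
for r in (345,350):
    for z,cs in((.062,(296,301,341,347)),(.039,(260.5,376.5)),(.0475,(341,301))):
        print(r,z,[(c,((onz(wray(W,(c,r)),z)-P)@y*1e3).round(2)) for c in cs])
print(W["T"].round(4))
im=cv2.resize(W["img"][325:356,250:386],(800,372),interpolation=0);cv2.imwrite("pics/e.png",im[:,:,::-1])
E
python3 lat.py
```

```text
345 0.062 [(296, np.float64(-7.34)), (301, np.float64(-5.53)), (341, np.float64(8.92)), (347, np.float64(11.1))]
345 0.039 [(260.5, np.float64(-24.63)), (376.5, np.float64(26.25))]
345 0.0475 [(341, np.float64(9.98)), (301, np.float64(-6.33))]
350 0.062 [(296, np.float64(-7.41)), (301, np.float64(-5.58)), (341, np.float64(8.99)), (347, np.float64(11.19))]
350 0.039 [(260.5, np.float64(-24.83)), (376.5, np.float64(26.46))]
350 0.0475 [(341, np.float64(10.06)), (301, np.float64(-6.39))]
[[ 1.085e-01  9.498e-01  2.934e-01  4.605e-01]
 [ 9.941e-01 -1.037e-01 -3.210e-02  1.307e-01]
 [-1.000e-04  2.951e-01 -9.555e-01  1.749e-01]
 [ 0.000e+00  0.000e+00  0.000e+00  1.000e+00]]
```

View pics/e.png

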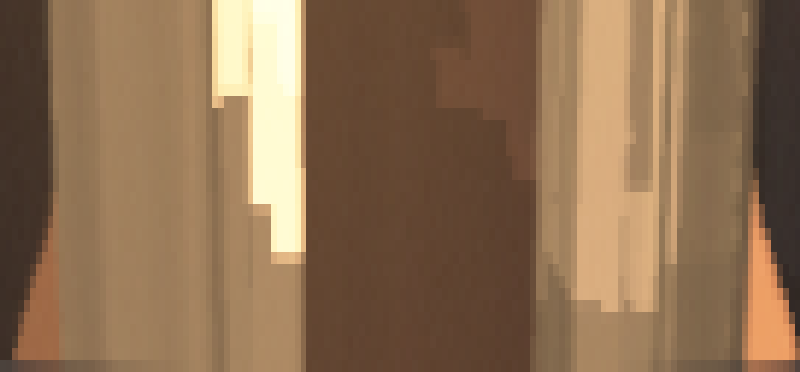

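```bash
cat > ang2.py <<'E'
from h import *
import sys
def brass(C,u):
    S=grab("scene"); E=C+u*.08; w=np.cross(u,[0,0,1]); c=proj(S,E)
    x0,y0=int(c[0])-25,int(c[1])-25; I=cv2.cvtColor(S["img"],cv2.COLOR_RGB2HSV)[y0:y0+50,x0:x0+50].astype(float); h=I[...,0]
    m=(h>=18)&(h<35); n,l,st,ce=cv2.connectedComponentsWithStats(m.astype(np.uint8)); 
    k=[i for i in range(1,n) if st[i,4]>=4]
    for i in k:
        ys,xs=np.nonzero(l==i); P=[]
        for x,y in zip(xs+x0,ys+y0):
            o,d=ray(S,(x,y)); q=o+d*((E-o)@u)/(d@u)-E; P.append((q@w*1e3,q[2]*1e3))
        P=np.array(P); v=cv2.fitLine(P.astype(np.float32),cv2.DIST_L2,0,.01,.01).ravel()[:2]; v*=np.sign(v[1]) if v[1] else 1
        print("comp",st[i],"mean mm",P.mean(0).round(1),"ext z",P[:,1].min().round(1),P[:,1].max().round(1),"angle to -y",np.degrees(np.arctan2(*v)).round(1))
    return S
if __name__=="__main__":
    a=[float(x) for x in sys.argv[1:4]]; brass(np.array(a),np.array([.994,-.109,0])); print([round(arm.state()["width"]*1e3,2) for _ in range(3)])
E
python3 ang2.py .537 .1216 .039
```

```text
comp [40  2  8  4 12] mean mm [-61.5  95.3] ext z 83.9 104.6 angle to -y -44.6
comp [33  6  6  4 10] mean mm [-35.9  68.5] ext z 59.6 77.4 angle to -y -43.6
comp [39 13 11 10 57] mean mm [-62.1  61.4] ext z 42.8 81.8 angle to -y -40.3
comp [24 15  3 13 24] mean mm [2.3 9.3] ext z -6.9 24.1 angle to -y -2.2
[49.61, 49.61, 49.61]
```

Cues: left slot lip → 6.1°, floor corner → 6°, brass line → 2° (coarse); the slot leans about 5.5° to +y. With the holder gripped I roll it back 5.5°, turning and shifting −3.9 mm together on the leather.

Call:
jog_arm([
  {"delta_rot":[-0.34,0,0],"translation":[0,-0.05,0],"fingers":-1},
  {"delta_rot":[-0.34,0,0],"translation":[0,-0.05,0],"fingers":-1},
  {"delta_rot":[0,0,0],"translation":[0,0,0],"fingers":-1},
])

```text
time_s: 8.6
position: [0.5365, 0.1174, 0.0457]
eef_rot: [[-0.994, 0.109, 0.01], [0.11, 0.99, 0.094], [0.0, 0.095, -0.995]]
contact_force: [-0.3, 1.2, -0.7]
width: 0.0499
finger_force: 30.0
```

```bash
python3 ang2.py .537 .1183 .039 | tail -2; python3 edge.py
```

```text
comp [23 15  3 13 23] mean mm [2.6 9.1] ext z -5.9 25.1 angle to -y -2.3
[49.71, 49.71, 49.71]
[0.5365 0.1175 0.0456] 0.04975616572455458 30.003949294332415 [-1.4 -0.6  0.5] 8.7
345 [(257, 89), (287, 51), (292, 239), (301, 393), (340, 65), (347, 161), (354, 41), (361, 132), (365, 138), (377, 215), (380, 275), (394, 52)]
350 [(254, 92), (259, 64), (288, 55), (301, 168), (340, 81), (347, 95), (364, 51), (375, 216), (383, 284)]
```

```bash
cat > ang3.py <<'E'
from h import *
import sys
# weighted (sub-pixel) brass direction, from yellow-ness = R,G vs local face colour
def bangle(C,u,show=False):
    S=grab("scene"); E=C+u*.08; w=np.cross(u,[0,0,1]); c=proj(S,E)
    x0,y0=int(c[0])-12,int(c[1])-18; I=S["img"][y0:y0+30,x0:x0+22].astype(float)
    H=cv2.cvtColor(S["img"],cv2.COLOR_RGB2HSV)[y0:y0+30,x0:x0+22,0].astype(int)
    if show: print(c,x0,y0);print(H)
    P=[];wt=[]
    for j in range(H.shape[0]):
        for i in range(H.shape[1]):
            o,d=ray(S,(x0+i,y0+j)); q=o+d*((E-o)@u)/(d@u)-E; a,b=q@w*1e3,q[2]*1e3
            if np.hypot(a,b)<28 and H[j,i]>=16 and b>-12: P.append((a,b)); wt.append(min(H[j,i],21)-15)
    P=np.array(P);wt=np.array(wt,float); m=np.average(P,axis=0,weights=wt); M=np.cov((P).T,aweights=wt); v=np.linalg.eigh(M)[1][:,1]; v*=np.sign(v[1])
    print("mean",m.round(1),"angle to -y",np.degrees(np.arctan2(*v)).round(1),len(P))
if __name__=="__main__":
    a=[float(x) for x in sys.argv[1:4]]; bangle(np.array(a),np.array([.994,-.109,0]),True)
E
python3 ang3.py .537 .1183 .039
```

```text
[287.46779304 295.30185286] 275 277
[[13 13 13 13 13 13 13 13 13 13 13 13 13 13 13 13 13 13 13 12 13 15]
 [13 13 13 13 13 13 13 13 13 13 13 13 13 13 13 13 13 13 13 15 17 19]
 [13 13 13 13 13 13 13 13 13 13 13 13 13 13 14 14 13 13 15 19 19 17]
 [13 13 13 13 13 13 13 13 14 13 14 14 14 14 14 14 14 14 15 16 16 17]
 [13 13 13 13 12 12 14 13 13 14 14 14 15 15 15 13 13 14 13 14 16 17]
 [13 13 13 12 13 14 14 13 14 14 14 14 15 15 15 14 13 14 14 14 14 16]
 [13 13 12 12 14 13 14 14 13 13 14 14 14 15 14 14 14 13 13 13 14 14]
 [13 13 12 14 14 14 14 14 14 13 16 17 16 15 14 13 14 14 13 13 13 14]
 [13 13 12 14 14 14 14 14 13 12 18 20 17 13 13 13 14 14 13 13 13 14]
 [13 13 12 14 14 14 14 14 14 13 18 21 17 13 13 13 14 14 13 13 13 14]
 [13 13 12 13 13 14 14 13 14 13 18 20 18 12 13 13 14 14 14 13 13 14]
 [13 13 12 14 13 13 14 14 13 13 16 19 18 13 13 14 13 14 14 14 14 14]
 [13 13 12 14 14 13 13 14 14 13 17 19 18 15 12 13 14 13 14 13 14 14]
 [13 13 12 13 14 14 13 14 13 13 16 20 18 15 14 13 13 13 13 13 14 14]
 [13 13 12 13 14 14 14 13 13 13 15 20 19 15 13 14 14 13 13 13 13 13]
 [13 12 12 13 14 14 14 14 14 
[... 343 characters left out ...]
4 14 13 15 18 16 13 13 14 14 14 13 14 14]
 [13 13 12 12 12 13 13 14 14 13 13 13 14 13 13 13 14 14 14 14 14 13]
 [12 12 12 12 12 12 13 13 13 14 13 14 13 12 13 13 13 13 13 13 14 14]
 [12 12 12 12 12 12 13 13 13 14 14 13 14 12 14 13 14 13 14 14 14 14]
 [12 12 12 12 12 12 12 13 14 14 13 14 13 13 14 14 14 13 13 13 13 14]
 [12 12 12 12 12 12 12 13 14 14 14 14 14 13 13 14 14 14 13 14 13 14]
 [12 12 12 12 12 12 12 12 12 14 14 14 14 14 13 13 13 13 13 14 13 13]
 [12 12 12 12 12 13 12 12 12 13 13 14 13 14 14 12 13 13 14 14 14 13]
 [12 12 12 12 12 12 12 12 12 12 14 14 13 14 14 13 13 13 14 14 14 14]
 [12 12 12 12 12 12 12 12 12 13 12 13 14 14 14 13 14 14 14 14 14 14]]
mean [ 2.9 10.9] angle to -y -2.0 34
```

The slot in the tool frame is unchanged, so it rolled back 5.4° with the tool and is now within about 2° of up. I lift it vertically and carry it toward the cradle for a wrist look.

Call:
jog_arm([
  {"delta_rot":[0,0,0],"translation":[0,0.03,-0.3],"fingers":-1},
  {"delta_rot":[0,0,0],"translation":[0,0.07,-0.7],"fingers":-1},
  {"delta_rot":[0,0,0],"translation":[0,0.08,-0.85],"fingers":-1},
  {"delta_rot":[0,0,0],"translation":[0,0.08,-0.85],"fingers":-1},
  {"delta_rot":[0,0,0],"translation":[0,0.08,-0.85],"fingers":-1},
  {"delta_rot":[0,0,0],"translation":[-0.03,-0.4,-0.04],"fingers":-1},
  {"delta_rot":[0,0,0],"translation":[-0.1,-0.8,-0.08],"fingers":-1},
  {"delta_rot":[0,0,0],"translation":[-0.1,-0.9,-0.085],"fingers":-1},
  {"delta_rot":[0,0,0],"translation":[-0.1,-0.9,-0.085],"fingers":-1},
  {"delta_rot":[0,0,0],"translation":[-0.1,-0.9,-0.085],"fingers":-1},
])

```text
time_s: 10.0
position: [0.5355, -0.0418, 0.1866]
eef_rot: [[-0.994, 0.109, 0.007], [0.109, 0.99, 0.095], [0.003, 0.095, -0.995]]
contact_force: [-0.3, 0.2, -4.1]
width: 0.0498
finger_force: 30.0
```

Call:
jog_arm([
  {"delta_rot":[0,0,0],"translation":[-0.1,-0.9,-0.085],"fingers":-1},
  {"delta_rot":[0,0,0],"translation":[-0.1,-0.9,-0.085],"fingers":-1},
  {"delta_rot":[0,0,0],"translation":[-0.1,-0.9,-0.085],"fingers":-1},
  {"delta_rot":[0,0,0],"translation":[0,0,0],"fingers":-1},
])

```text
time_s: 10.5
position: [0.5356, -0.1517, 0.1863]
eef_rot: [[-0.994, 0.112, 0.008], [0.112, 0.989, 0.095], [0.003, 0.095, -0.995]]
contact_force: [-0.1, -0.0, -3.5]
width: 0.0497
finger_force: 30.0
```

```bash
python3 - <<'E'
from h import *
W=grab("wrist","w6");np.save("w6.npy",W,allow_pickle=True);T=grab("top","t6");np.save("t6.npy",T,allow_pickle=True);s=arm.state();print(s["time_s"],np.round(s["position"],4),np.round(s["eef_rot"],3).tolist(),s["width"])
o=cv2.imread("pics/top0.png")[145:262,460:550]
cv2.imwrite("pics/v6.png",np.vstack([np.hstack([cv2.imread("pics/w6.png")[170:410,0:400],np.zeros((240,0,3),np.uint8)]),np.hstack([cv2.resize(o,(270,351),interpolation=2),np.zeros((351,130,3),np.uint8)])]))
E
```

```text
10.6 [ 0.5359 -0.1492  0.1869] [[-0.994, 0.109, 0.008], [0.109, 0.989, 0.095], [0.002, 0.096, -0.995]] 0.0500505122472367
```

View pics/v6.png

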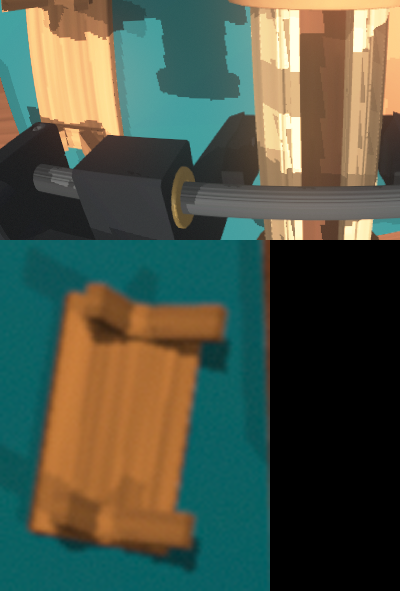

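View: in the top crop the cradle's +y base edge runs (470,242)–(482,162), and the −y arm ends are at about (535,172) and (524,242). The holder is held level in the wrist view with the slot facing the camera. Next I compute the cradle pose from edges, on two views.

```bash
python3 - <<'E'
from h import *
T=dict(np.load("t6.npy",allow_pickle=True).item()); S=grab("scene")
t=cv2.imread("pics/top0.png");s=cv2.imread("pics/scene0.png")
def teal(i): H=cv2.cvtColor(i,cv2.COLOR_BGR2HSV); return (H[...,0]>78)&(H[...,0]<102)&(H[...,1]>90)
mt=~teal(t)
# top: left (+y) edge and right edge per row
def fit(pts): vx,vy,x,y=cv2.fitLine(np.float32(pts),cv2.DIST_HUBER,0,.01,.01).ravel(); return np.array([vx,vy]),np.array([x,y])
L=[];R={}
for r in range(165,240):
    x=np.nonzero(mt[r,460:545])[0]
    if len(x): L.append((460+x[0]-.5,r)); R[r]=460+x[-1]+.5
v,p=fit(L); at=lambda y:p+v*(y-p[1])/v[1]
a,b=at(165),at(240); A,B=[onz(ray(T,q),.003) for q in(a,b)]; d=A-B; print("left edge heading",np.degrees(np.arctan2(d[1],d[0])).round(2),A.round(4),B.round(4), "resid",np.round(np.std([np.cross(np.array(q)-p,v) for q in L]),2))
R={r:R[r] for r in R}; print("right cols",[(r,R[r]) for r in range(165,240,3)])
xs=[r for r in range(150,260) if mt[r,463:542].sum()>6]; print("rows",xs[0],xs[-1])
for r in list(range(155,170))+list(range(236,256)): 
    x=np.nonzero(mt[r,460:545])[0]; print(r,(460+x[0],460+x[-1]) if len(x) else None,end=" ")
print()
for z,q in((.003,(161.6,221)),(.015,(161.6,218)),(.003,(223.4,198)),(.003,(145.7,201.7)),(.015,(145.7,201.7))): print("scene",z,onz(ray(S,q),z).round(4))
for q,z in(((535.5,166.7),.059),((534.,178.3),.059),((524.7,236),.059),((522.7,247.7),.059),((516,249.3),.003),((482,162.3),.003),((470,241.7),.003)): print("top",q,onz(ray(T,q),z).round(4))
E
```

```text
left edge heading -10.55 [ 0.6083 -0.3353  0.003 ] [ 0.4495 -0.3058  0.003 ] resid 0.28
right cols [(165, np.float64(507.5)), (168, np.float64(535.5)), (171, np.float64(535.5)), (174, np.float64(534.5)), (177, np.float64(534.5)), (180, np.float64(527.5)), (183, np.float64(526.5)), (186, np.float64(526.5)), (189, np.float64(525.5)), (192, np.float64(525.5)), (195, np.float64(524.5)), (198, np.float64(524.5)), (201, np.float64(523.5)), (204, np.float64(523.5)), (207, np.float64(523.5)), (210, np.float64(522.5)), (213, np.float64(522.5)), (216, np.float64(521.5)), (219, np.float64(521.5)), (222, np.float64(520.5)), (225, np.float64(520.5)), (228, np.float64(519.5)), (231, np.float64(519.5)), (234, np.float64(518.5)), (237, np.float64(524.5))]
rows 159 249
155 None 156 None 157 None 158 None 159 (np.int64(489), np.int64(495)) 160 (np.int64(488), np.int64(496)) 161 (np.int64(488), np.int64(497)) 162 (np.int64(482), np.int64(499)) 163 (np.int64(481), np.int64(501)) 164 (np.int64(481), np.int64(503)) 165 (np.int64(481), np.int64(507)) 166 (np.int64(481), np.int64(533)) 167 (np.int64(481), n
[... 601 characters left out ...]
4(514)) 251 None 252 None 253 None 254 None 255 None 
scene 0.003 [ 0.6154 -0.334   0.003 ]
scene 0.015 [ 0.6165 -0.3286  0.015 ]
scene 0.003 [ 0.4514 -0.3025  0.003 ]
scene 0.003 [ 0.5945 -0.4358  0.003 ]
scene 0.015 [ 0.603  -0.4183  0.015 ]
top (535.5, 166.7) [ 0.5934 -0.4276  0.059 ]
top (534.0, 178.3) [ 0.5699 -0.4238  0.059 ]
top (524.7, 236) [ 0.4538 -0.4016  0.059 ]
top (522.7, 247.7) [ 0.4305 -0.3969  0.059 ]
top (516, 249.3) [ 0.4295 -0.4057  0.003 ]
top (482, 162.3) [ 0.614  -0.3386  0.003 ]
top (470, 241.7) [ 0.4459 -0.3092  0.003 ]<stdin>:13: DeprecationWarning: Arrays of 2-dimensional vectors are deprecated. Use arrays of 3-dimensional vectors instead. (deprecated in NumPy 2.0)
```

```bash
python3 - <<'E'
from h import *
W=np.load("w6.npy",allow_pickle=True).item();T=np.load("t6.npy",allow_pickle=True).item();S=grab("scene");s=arm.state()
print("tri corners",tri(ray(T,(482,162.3)),ray(S,(161.6,221)))[0].round(4),tri(ray(T,(470,241.7)),ray(S,(223.4,198)))[0].round(4))
P=np.array(s["position"]);R=np.array(s["eef_rot"]);I=W["img"].astype(int)
for c in (290,310,330):
    g=I[100:200,c]; d=np.abs(g[2:]-g[:-2]).sum(1); print(c,[(i+101,int(d[i])) for i in range(2,96) if d[i]>60 and d[i]==d[i-2:i+3].max()])
def plane(p,n,h): # hit plane tool z = h
    o,d=wray(W,p); nz=R[:,2]; return R.T@(o+d*((P+nz*h-o)@nz)/(d@nz)-P)
for r in (120,130,140,150,160,165,170,175,178,180): print(r,(plane((312,r),0,-.0273)*1e3).round(1))
H=cv2.cvtColor(W["img"],cv2.COLOR_RGB2HSV); teal=(H[...,0]>78)&(H[...,0]<102)&(H[...,1]>70)
e=[(x,r) for r in range(205,300,5) for x in [np.nonzero(teal[r,60:150])[0]] if len(x) for x in [60+x[0]]]
ex=np.array([.9833,-.1822,0]);ey=np.array([.1822,.9833,0])
for q in e: X=onz(wray(W,q),.003); print(q,"lat(.003)",round(X@ey-.048,4),"lat(.015)",round(onz(wray(W,q),.015)@ey-.048,4))
E
```

```text
tri corners [ 6.139e-01 -3.389e-01  1.000e-04] [ 0.446  -0.311  -0.0033]
290 [(116, 110), (180, 187)]
310 [(115, 131), (179, 181)]
330 [(116, 126), (180, 236)]
120 [ 78.4  -4.1 -27.3]
130 [ 75.7  -4.1 -27.3]
140 [ 73.   -4.1 -27.3]
150 [ 70.3  -4.1 -27.3]
160 [ 67.5  -4.1 -27.3]
165 [ 66.2  -4.2 -27.3]
170 [ 64.8  -4.2 -27.3]
175 [ 63.4  -4.2 -27.3]
178 [ 62.6  -4.2 -27.3]
180 [ 62.   -4.2 -27.3]
(np.int64(114), 205) lat(.003) -0.2677 lat(.015) -0.2619
(np.int64(114), 210) lat(.003) -0.2681 lat(.015) -0.2622
(np.int64(114), 215) lat(.003) -0.2684 lat(.015) -0.2626
(np.int64(115), 220) lat(.003) -0.2677 lat(.015) -0.2619
(np.int64(115), 225) lat(.003) -0.2681 lat(.015) -0.2623
(np.int64(116), 230) lat(.003) -0.2675 lat(.015) -0.2617
(np.int64(116), 235) lat(.003) -0.2679 lat(.015) -0.2621
(np.int64(117), 240) lat(.003) -0.2673 lat(.015) -0.2615
(np.int64(117), 245) lat(.003) -0.2678 lat(.015) -0.262
(np.int64(117), 250) lat(.003) -0.2684 lat(.015) -0.2625
(np.int64(118), 255) lat(.003) -0.2678 lat(.015) -0.262
(np.int64(118), 260) lat(.003) -0.2684 lat(.015) -0.2626
(np.int64(119), 265) lat(.003) -0.2679 lat(.015) -0.2621
(np.int64(120), 270) lat(.003) -0.2675 lat(.015) -0.2617
(np.int64(120), 275) lat(.003) -0.2681 lat(.015) -0.2623
(np.int64(121), 280) lat(.003) -0.2677 lat(.015) -0.2619
(np.int64(122), 285) lat(.003) -0.2673 lat(.015) -0.2615
(np.int64(122), 290) lat(.003) -0.2681 lat(.015) -0.2623
(np.int64(123), 295) lat(.003) -0.2678 lat(.015) -0.262
```

The cradle fit is consistent across three views: centre (0.522, −0.368), heading −10.5°. The holder's centre is within 0.5 mm of the TCP along its length. I turn to match and go above the seat.

Call:
jog_arm([
  {"delta_rot":[0,-0.05,0.53],"translation":[0,0,0],"fingers":-1},
  {"delta_rot":[0,0,0],"translation":[-0.06,-0.4,-0.04],"fingers":-1},
  {"delta_rot":[0,0,0],"translation":[-0.11,-0.9,-0.087],"fingers":-1},
  {"delta_rot":[0,0,0],"translation":[-0.11,-0.9,-0.087],"fingers":-1},
  {"delta_rot":[0,0,0],"translation":[-0.11,-0.9,-0.087],"fingers":-1},
  {"delta_rot":[0,0,0],"translation":[-0.11,-0.9,-0.087],"fingers":-1},
  {"delta_rot":[0,0,0],"translation":[-0.11,-0.9,-0.087],"fingers":-1},
  {"delta_rot":[0,0,0],"translation":[-0.06,-0.54,-0.05],"fingers":-1},
  {"delta_rot":[0,0,0],"translation":[0,0,0],"fingers":-1},
  {"delta_rot":[0,0,0],"translation":[0,0,0],"fingers":-1},
])

```text
time_s: 11.95
position: [0.5232, -0.3685, 0.1884]
eef_rot: [[-0.983, 0.18, 0.017], [0.181, 0.979, 0.094], [0.0, 0.095, -0.995]]
contact_force: [-0.5, 0.2, -3.9]
width: 0.0501
finger_force: 30.0
```

```bash
cat > go.py <<'E'
from h import *
import sys
from scipy.spatial.transform import Rotation as Ro
s=arm.state();P=np.array(s["position"]);R=np.array(s["eef_rot"]);t=np.array([float(v) for v in sys.argv[1:4]])
print(s["time_s"],P.round(4),"width",round(s["width"],4),"f",np.round(s["contact_force"],1),"heading y",np.degrees(np.arctan2(R[1,1],R[0,1])).round(2),"\n R",R.round(3).tolist()); print("shares total",(R.T@(t-P)/.04).round(3), "up/40mm",(R.T@[0,0,1]).round(3))
E
python3 go.py .522 -.3689 .0737
```

```text
11.95 [ 0.5232 -0.3685  0.1884] width 0.0501 f [-0.5  0.2 -3.9] heading y 79.57 
 R [[-0.983, 0.18, 0.017], [0.181, 0.979, 0.094], [0.0, 0.095, -0.995]]
shares total [ 0.028 -0.289  2.852] up/40mm [ 0.     0.095 -0.995]
```

Call:
jog_arm([
  {"delta_rot":[0,0,0],"translation":[0.03,-0.07,0.6],"fingers":-1},
  {"delta_rot":[0,0,0],"translation":[0,-0.06,0.6],"fingers":-1},
  {"delta_rot":[0,0,0],"translation":[0,-0.06,0.6],"fingers":-1},
  {"delta_rot":[0,0,0],"translation":[0,-0.05,0.5],"fingers":-1},
  {"delta_rot":[0,0,0],"translation":[0,-0.03,0.35],"fingers":-1},
  {"delta_rot":[0,0,0],"translation":[0,-0.01,0.1],"fingers":-1},
  {"delta_rot":[0,0,0],"translation":[0,0,0.03],"fingers":-1},
  {"delta_rot":[0,0,0],"translation":[0,0,0],"fingers":-1},
])

```text
time_s: 12.95
position: [0.5222, -0.3695, 0.0776]
eef_rot: [[-0.983, 0.181, 0.018], [0.182, 0.979, 0.092], [-0.001, 0.094, -0.996]]
contact_force: [-0.1, 0.2, -3.8]
width: 0.05
finger_force: 30.0
```

```bash
python3 go.py .522 -.3689 .0737
```

```text
12.95 [ 0.5222 -0.3695  0.0776] width 0.05 f [-0.1  0.2 -3.8] heading y 79.52 
 R [[-0.983, 0.181, 0.018], [0.182, 0.979, 0.092], [-0.001, 0.094, -0.996]]
shares total [0.008 0.004 0.097] up/40mm [-0.001  0.094 -0.996]
```

No contact yet, 4 mm above the seat. Down in small steps.

Call:
jog_arm([
  {"delta_rot":[0,0,0],"translation":[0,0,0.04],"fingers":-1},
  {"delta_rot":[0,0,0],"translation":[0,0,0.02],"fingers":-1},
  {"delta_rot":[0,0,0],"translation":[0,0,0],"fingers":-1},
])

```text
time_s: 13.32
position: [0.5221, -0.3693, 0.0748]
eef_rot: [[-0.983, 0.181, 0.018], [0.182, 0.979, 0.093], [-0.0, 0.094, -0.996]]
contact_force: [-0.0, -0.5, -1.7]
width: 0.0494
finger_force: 30.0
```

Call:
jog_arm([
  {"delta_rot":[0,0,0],"translation":[0,0,0.025],"fingers":-1},
  {"delta_rot":[0,0,0],"translation":[0,0,0],"fingers":-1},
])

```text
time_s: 13.58
position: [0.5222, -0.3696, 0.0744]
eef_rot: [[-0.983, 0.181, 0.018], [0.182, 0.979, 0.092], [-0.001, 0.093, -0.996]]
contact_force: [-2.2, -2.4, 5.7]
width: 0.0495
finger_force: 30.0
```

Seated: contact force changed by about 9 N at the expected height. Open slowly and check.

Call:
jog_arm([
  {"delta_rot":[0,0,0],"translation":[0,0,0],"fingers":0.2},
  {"delta_rot":[0,0,0],"translation":[0,0,0],"fingers":0.25},
  {"delta_rot":[0,0,0],"translation":[0,0,0],"fingers":0.4},
  {"delta_rot":[0,0,0],"translation":[0,0,0],"fingers":0.5},
  {"delta_rot":[0,0,0],"translation":[0,0,0],"fingers":0.5},
])

```text
time_s: 14.2
position: [0.5221, -0.3689, 0.0734]
eef_rot: [[-0.983, 0.181, 0.017], [0.182, 0.979, 0.093], [0.0, 0.095, -0.995]]
contact_force: [-0.1, 0.6, 0.1]
width: 0.066
finger_force: 0.0
```

```bash
python3 edge.py; python3 go.py .522 -.3689 .25
```

```text
[ 0.5221 -0.3689  0.0734] 0.06612901917387516 0.0 [-0.3 -0.3  0.4] 14.25
345 [(275, 216), (286, 196), (295, 444), (337, 94), (341, 86), (360, 54), (374, 279), (384, 237)]
350 [(282, 74), (286, 43), (295, 229), (336, 88), (341, 95), (359, 60), (370, 48), (374, 280), (383, 256)]
14.25 [ 0.5221 -0.3689  0.0734] width 0.0661 f [-0.3 -0.3  0.4] heading y 79.51 
 R [[-0.983, 0.181, 0.017], [0.182, 0.979, 0.093], [0.0, 0.095, -0.995]]
shares total [ 2.000e-03  4.190e-01 -4.395e+00] up/40mm [ 0.     0.095 -0.995]
```

Call:
jog_arm([
  {"delta_rot":[0,0,0],"translation":[0,0,0],"fingers":1},
  {"delta_rot":[0,0,0],"translation":[0,0.04,-0.4],"fingers":1},
  {"delta_rot":[0,0,0],"translation":[0,0.08,-0.8],"fingers":1},
  {"delta_rot":[0,0,0],"translation":[0,0.08,-0.8],"fingers":1},
  {"delta_rot":[0.68,0,0],"translation":[0,0,0],"fingers":1},
  {"delta_rot":[0,0,0],"translation":[0.5,0,0],"fingers":1},
  {"delta_rot":[0,0,0],"translation":[0.5,0,0],"fingers":1},
  {"delta_rot":[0,0,0],"translation":[0,0,0],"fingers":1},
])

```text
time_s: 15.25
position: [0.4825, -0.3615, 0.1552]
eef_rot: [[-0.983, 0.183, 0.001], [0.183, 0.983, -0.001], [-0.001, -0.001, -1.0]]
contact_force: [0.8, -0.5, -0.4]
width: 0.0882
finger_force: 0.0
```

```bash
cat > seat.py <<'E'
from h import *
W=grab("wrist","w7");np.save("w7.npy",W,allow_pickle=True);s=arm.state();print(s["time_s"],np.round(s["position"],4),np.round(s["eef_rot"],3).tolist())
ex=np.array([.9833,-.1822,0]);ey=np.array([.1822,.9833,0])
def wproj(X):
    T=np.linalg.inv(W["T"]);q=T[:3,:3]@X+T[:3,3];th=np.arccos(q[2]/np.linalg.norm(q));v=q[:2]/np.linalg.norm(q[:2])*th*W["mtx"][0,0];return v+W["mtx"][:2,2]
print("cam",(W["T"][:3,3]@ey).round(4))
# rectify: sample along ey at plane z for several stations along ex (predicted centre)
C=.5803*ex-.267*ey; lat=np.arange(-45,45.1,.25)
def prof(z,along):
    m=[]
    for k in along: 
        p=np.array([wproj(C+ex*k/1e3+ey*l/1e3+[0,0,z]) for l in lat],np.float32); m.append(cv2.remap(W["img"],p[:,:1],p[:,1:],1)[:,0])
    return np.array(m).astype(float)
for along in((-50,-47,-44),(-40,-37,-34)):
    for z in(.067,.090,.075):
        g=np.median(prof(z,along),0);d=np.abs(g[4:]-g[:-4]).sum(1);print(along,z,[(float(lat[i+2]),int(d[i])) for i in range(3,len(d)-3) if d[i]>35 and d[i]==d[i-3:i+4].max()])
E
python3 seat.py
```

```text
15.3 [ 0.4831 -0.3616  0.155 ] [[-0.983, 0.183, 0.001], [0.183, 0.983, -0.001], [-0.001, -0.001, -1.0]]
cam -0.2667
(-50, -47, -44) 0.067 [(-39.0, 117), (-26.5, 91), (-24.0, 58), (-17.25, 118), (-16.25, 117), (-11.25, 201), (7.75, 280), (11.0, 83), (12.5, 77), (13.5, 93), (16.0, 102), (23.75, 268), (38.0, 165)]
(-50, -47, -44) 0.09 [(-43.75, 119), (-35.0, 112), (-34.75, 112), (-23.75, 85), (-21.5, 56), (-15.5, 118), (-14.5, 110), (-10.0, 217), (6.75, 267), (10.0, 116), (11.5, 76), (14.25, 75), (20.5, 269), (22.25, 50), (34.0, 170)]
(-50, -47, -44) 0.075 [(-37.75, 129), (-25.5, 83), (-23.0, 57), (-16.75, 120), (-15.5, 110), (-10.75, 203), (7.5, 266), (10.75, 93), (12.0, 78), (13.25, 92), (15.25, 107), (20.75, 56), (22.5, 288), (36.5, 176)]
(-40, -37, -34) 0.067 [(-39.0, 103), (-26.5, 84), (-24.0, 55), (-17.5, 120), (-16.25, 93), (-11.25, 211), (7.5, 261), (11.25, 110), (13.0, 79), (14.0, 74), (15.75, 91), (22.75, 272), (25.0, 36), (38.0, 146)]
(-40, -37, -34) 0.09 [(-43.75, 131), (-35.0, 118), (-23.75, 105), (-21.75, 67), (-15.75, 92), (-14.25, 90), (-9.75, 222), (0.25, 84), (6.75, 248), (10.0, 99), (11.75, 80), (14.0, 106), (19.5, 250), (22.5, 38), (33.75, 181)]
(-40, -37, -34) 0.075 [(-37.5, 106), (-25.5, 90), (-23.0, 49), (-16.75, 111), (-15.5, 90), (-10.75, 207), (7.25, 262), (10.75, 97), (12.0, 84), (13.25, 113), (15.25, 94), (21.25, 196), (36.5, 163)]
```

The seated holder's lip centre (−1.6 mm) lies within 0.3 mm of the core centre (−1.4 mm) across the cradle, so the slot is straight up to about 1°. Now the strop.

Call:
jog_arm([
  {"delta_rot":[0,0,-0.52],"translation":[0,0,-0.6],"fingers":1},
  {"delta_rot":[0,0,-0.53],"translation":[0,0,-0.6],"fingers":1},
  {"delta_rot":[0,0,0],"translation":[0,0.7,0],"fingers":1},
  {"delta_rot":[0,0,0],"translation":[0,0.9,0],"fingers":1},
  {"delta_rot":[0,0,0],"translation":[0,0.9,0],"fingers":1},
  {"delta_rot":[0,0,0],"translation":[0,0.9,0],"fingers":1},
  {"delta_rot":[0,0,0],"translation":[0,0.9,0],"fingers":1},
  {"delta_rot":[0,0,0],"translation":[0,0.9,0],"fingers":1},
  {"delta_rot":[0,0,0],"translation":[0,0.9,0],"fingers":1},
  {"delta_rot":[0,0,0],"translation":[0,0.9,0],"fingers":1},
])

```text
time_s: 16.55
position: [0.4938, -0.0803, 0.2025]
eef_rot: [[-0.999, 0.036, 0.001], [0.036, 0.999, -0.0], [-0.001, -0.0, -1.0]]
contact_force: [1.0, 0.3, 0.0]
width: 0.088
finger_force: 0.0
```

Call:
jog_arm([
  {"delta_rot":[0,0,0],"translation":[0.02,0.9,0],"fingers":1},
  {"delta_rot":[0,0,0],"translation":[0.02,0.9,0],"fingers":1},
  {"delta_rot":[0,0,0],"translation":[0.02,0.9,0],"fingers":1},
  {"delta_rot":[0,0,0],"translation":[0.02,0.9,0],"fingers":1},
  {"delta_rot":[0,0,0],"translation":[0.02,0.9,0],"fingers":1},
  {"delta_rot":[0,0,0],"translation":[0.02,0.9,0],"fingers":1},
  {"delta_rot":[0,0,0],"translation":[0.02,0.9,0],"fingers":1},
  {"delta_rot":[0,0,0],"translation":[0.02,0.9,0],"fingers":1},
  {"delta_rot":[0,0,0],"translation":[0.02,0.9,0],"fingers":1},
  {"delta_rot":[0,0,0],"translation":[0,0,0],"fingers":1},
])

```text
time_s: 17.8
position: [0.4978, 0.2447, 0.2021]
eef_rot: [[-0.999, 0.033, 0.001], [0.033, 0.999, 0.0], [-0.001, 0.0, -1.0]]
contact_force: [-0.1, -0.5, -0.3]
width: 0.088
finger_force: 0.0
```

```bash
cat > st.py <<'E'
from h import *
W=grab("wrist","w8");np.save("w8.npy",W,allow_pickle=True);s=arm.state();P=np.array(s["position"])
H=cv2.cvtColor(W["img"],cv2.COLOR_RGB2HSV)
teal=(H[...,0]>78)&(H[...,0]<102)&(H[...,1]>70)
br=(H[...,0]<45)&(H[...,2]>200)
for r in range(200,350,15):
    x=np.nonzero(br[r,250:400])[0]+250
    if len(x): print(r,x.min(),x.max(),onz(wray(W,((x.min()+x.max())/2,r)),.043).round(4))
m=br[180:352,230:420].astype(np.uint8); n,l,st,ce=cv2.connectedComponentsWithStats(m); print([(st[i]+[230,180,0,0,0]).tolist() for i in range(1,n) if st[i,4]>40])
# near-cheek lengthwise check from w7
E
python3 st.py; python3 go.py .5017 .3402 .040; python3 - <<'E'
import sys; sys.path.insert(0,'.')
import os; os.chdir('.')
from h import *
W=np.load("w7.npy",allow_pickle=True).item();ex=np.array([.9833,-.1822,0]);ey=np.array([.1822,.9833,0])
I=W["img"].astype(int)
for c in(300,310):
    g=I[:345,c];d=np.abs(g[2:]-g[:-2]).sum(1)
    print(c,[(i+1,int(d[i]),round(float(onz(wray(W,(c,i+1)),.101)@ex-.5803),4)) for i in range(100,340) if d[i]>70 and d[i]==d[i-2:i+3].max()])
E
```

```text
200 250 278 [0.4788 0.2028 0.043 ]
215 250 277 [0.4911 0.2016 0.043 ]
230 250 277 [0.5037 0.2006 0.043 ]
245 250 276 [0.5165 0.1992 0.043 ]
260 250 275 [0.5297 0.1977 0.043 ]
275 250 275 [0.5433 0.1965 0.043 ]
290 250 274 [0.5574 0.1948 0.043 ]
305 250 273 [0.5721 0.193  0.043 ]
320 250 273 [0.5874 0.1915 0.043 ]
335 250 273 [0.6035 0.1898 0.043 ]
[[230, 180, 51, 172, 7850]]
17.85 [0.4979 0.2434 0.202 ] width 0.0885 f [-0.2 -0.1  0.1] heading y 88.02 
 R [[-0.999, 0.035, 0.0], [0.035, 0.999, -0.0], [-0.0, -0.0, -1.0]]
shares total [-0.011  2.422  4.05 ] up/40mm [-0. -0. -1.]
300 [(156, 158, -0.1014), (166, 106, -0.0964), (172, 73, -0.0934), (200, 131, -0.0792), (250, 74, -0.0525), (281, 161, -0.0348)]
310 [(158, 163, -0.1004), (166, 103, -0.0964), (175, 81, -0.0919), (181, 92, -0.0888), (198, 141, -0.0802), (233, 120, -0.0618), (269, 145, -0.0418)]
```

Holder is centred lengthwise (end at −79.7 mm from the cradle middle). Now over the strop.

Call:
jog_arm([
  {"delta_rot":[0,0,0],"translation":[0,0.9,0],"fingers":1},
  {"delta_rot":[0,0,0],"translation":[0,0.9,0.6],"fingers":1},
  {"delta_rot":[0,0,0],"translation":[0,0.62,0.8],"fingers":1},
  {"delta_rot":[0,0,0],"translation":[0.4,0,0.6],"fingers":1},
  {"delta_rot":[0,0,0],"translation":[0,0,0],"fingers":1},
  {"delta_rot":[0,0,0],"translation":[0,0,0],"fingers":1},
])

```text
time_s: 18.6
position: [0.4865, 0.3394, 0.1234]
eef_rot: [[-0.999, 0.037, 0.002], [0.037, 0.999, 0.001], [-0.002, 0.001, -1.0]]
contact_force: [-0.3, -0.8, 0.4]
width: 0.088
finger_force: 0.0
```

```bash
python3 st.py; python3 go.py .5017 .3402 .040
```

```text
200 316 322 [0.453  0.3418 0.043 ]
215 316 322 [0.4619 0.3415 0.043 ]
230 316 322 [0.471  0.3412 0.043 ]
245 316 322 [0.4803 0.3408 0.043 ]
260 316 324 [0.4899 0.3411 0.043 ]
275 316 324 [0.4997 0.3407 0.043 ]
290 316 324 [0.5099 0.3404 0.043 ]
305 316 324 [0.5205 0.34   0.043 ]
320 316 324 [0.5316 0.3396 0.043 ]
335 316 323 [0.5432 0.3389 0.043 ]
[[316, 200, 9, 147, 1189]]
18.65 [0.4865 0.3395 0.1234] width 0.0883 f [ 0.6 -0.5  0.1] heading y 87.85 
 R [[-0.999, 0.037, 0.002], [0.037, 0.999, 0.001], [-0.002, 0.001, -1.0]]
shares total [-0.374  0.03   2.087] up/40mm [-0.002  0.001 -1.   ]
```

The strop line agrees (y≈0.3405 at x 0.502). Descend and grip.

Call:
jog_arm([
  {"delta_rot":[0,0,0],"translation":[-0.39,0.03,0.5],"fingers":1},
  {"delta_rot":[0,0,0],"translation":[0,0,0.8],"fingers":1},
  {"delta_rot":[0,0,0],"translation":[0,0,0.6],"fingers":0.3},
  {"delta_rot":[0,0,0],"translation":[0,0,0.18],"fingers":-0.3},
  {"delta_rot":[0,0,0],"translation":[0,0,0],"fingers":-0.6},
  {"delta_rot":[0,0,0],"translation":[0,0,0],"fingers":-0.7},
  {"delta_rot":[0,0,0],"translation":[0,0,0],"fingers":-1},
  {"delta_rot":[0,0,0],"translation":[0,0,0],"fingers":-1},
  {"delta_rot":[0,0,0],"translation":[0,0,0],"fingers":-1},
  {"delta_rot":[0,0,0],"translation":[0,0,0],"fingers":-1},
])

```text
time_s: 19.9
position: [0.5008, 0.3405, 0.0387]
eef_rot: [[-0.999, 0.036, -0.0], [0.036, 0.999, -0.0], [0.0, -0.0, -1.0]]
contact_force: [1.2, 1.4, -0.4]
width: 0.0102
finger_force: 1.6
```

Call:
jog_arm([
  {"delta_rot":[0,0,0],"translation":[0,0,0],"fingers":-1},
  {"delta_rot":[0,0,0],"translation":[0,0,-0.4],"fingers":-1},
  {"delta_rot":[0,0,0],"translation":[0,0,-0.9],"fingers":-1},
  {"delta_rot":[0,0,0],"translation":[0,0,-0.9],"fingers":-1},
  {"delta_rot":[0,0,0],"translation":[0,0,-0.9],"fingers":-1},
  {"delta_rot":[0,0,0],"translation":[0,-0.5,-0.9],"fingers":-1},
  {"delta_rot":[0,0,0],"translation":[0,-0.9,0],"fingers":-1},
  {"delta_rot":[0,0,0],"translation":[0,-0.9,0],"fingers":-1},
  {"delta_rot":[0,0,0],"translation":[0,-0.9,0],"fingers":-1},
  {"delta_rot":[0,0,0],"translation":[0,-0.9,0],"fingers":-1},
])

```text
time_s: 21.15
position: [0.4946, 0.1755, 0.1998]
eef_rot: [[-0.999, 0.036, 0.001], [0.036, 0.999, 0.0], [-0.001, 0.0, -1.0]]
contact_force: [0.6, -0.5, -0.3]
width: 0.0097
finger_force: 30.0
```

Call:
jog_arm([
  {"delta_rot":[0,0,0.5],"translation":[0,-0.9,0],"fingers":-1},
  {"delta_rot":[0,0,0.55],"translation":[0,-0.9,0],"fingers":-1},
  {"delta_rot":[0,0,0],"translation":[0,-0.9,0],"fingers":-1},
  {"delta_rot":[0,0,0],"translation":[0,-0.9,0],"fingers":-1},
  {"delta_rot":[0,0,0],"translation":[0,-0.9,0],"fingers":-1},
  {"delta_rot":[0,0,0],"translation":[0,-0.9,0],"fingers":-1},
  {"delta_rot":[0,0,0],"translation":[0,-0.9,0],"fingers":-1},
  {"delta_rot":[0,0,0],"translation":[0,-0.9,0],"fingers":-1},
  {"delta_rot":[0,0,0],"translation":[0,0,0],"fingers":-1},
])

```text
time_s: 22.28
position: [0.4501, -0.1091, 0.1996]
eef_rot: [[-0.983, 0.185, 0.001], [0.185, 0.983, -0.001], [-0.001, -0.001, -1.0]]
contact_force: [-0.2, 0.5, -0.6]
width: 0.01
finger_force: 30.0
```

```bash
python3 go.py .5217 -.3697 .2
```

```text
22.275 [ 0.4501 -0.1091  0.1996] width 0.01 f [-0.2  0.5 -0.6] heading y 79.34 
 R [[-0.983, 0.185, 0.001], [0.185, 0.983, -0.001], [-0.001, -0.001, -1.0]]
shares total [-2.963e+00 -6.071e+00 -5.000e-03] up/40mm [-0.001 -0.001 -1.   ]
```

Call:
jog_arm([
  {"delta_rot":[0,0,0],"translation":[-0.37,-0.76,0],"fingers":-1},
  {"delta_rot":[0,0,0],"translation":[-0.37,-0.76,0],"fingers":-1},
  {"delta_rot":[0,0,0],"translation":[-0.37,-0.76,0],"fingers":-1},
  {"delta_rot":[0,0,0],"translation":[-0.37,-0.76,0],"fingers":-1},
  {"delta_rot":[0,0,0],"translation":[-0.37,-0.76,0],"fingers":-1},
  {"delta_rot":[0,0,0],"translation":[-0.37,-0.76,0],"fingers":-1},
  {"delta_rot":[0,0,0],"translation":[-0.37,-0.76,0],"fingers":-1},
  {"delta_rot":[0,0,0],"translation":[-0.37,-0.76,0],"fingers":-1},
  {"delta_rot":[0,0,0],"translation":[0,0,0],"fingers":-1},
  {"delta_rot":[0,0,0],"translation":[0,0,0],"fingers":-1},
])

```text
time_s: 23.52
position: [0.5228, -0.367, 0.1989]
eef_rot: [[-0.983, 0.181, -0.0], [0.181, 0.983, 0.0], [0.0, 0.0, -1.0]]
contact_force: [0.8, -0.4, -0.8]
width: 0.0098
finger_force: 30.0
```

```bash
python3 go.py .5217 -.3697 .1125; python3 - <<'E'
import os; os.chdir('.')
from h import *
W=grab("wrist","w9");s=arm.state();P=np.array(s["position"]);R=np.array(s["eef_rot"]);ey=np.array([.1822,.9833,0]);I=cv2.GaussianBlur(W["img"],(1,3),0).astype(int)
for r in(185,200,215,230,250,270,300):
    g=I[r];d=np.abs(g[2:]-g[:-2]).sum(1);print(r,[(i+1,int(d[i]), [round(1e3*float((onz(wray(W,(i+1,r)),z)-P)@ey),1) for z in(.067,.09,.204)]) for i in range(265,375) if d[i]>70 and d[i]==d[i-2:i+3].max()])
E
```

```text
23.525 [ 0.5228 -0.367   0.1989] width 0.0098 f [ 0.8 -0.4 -0.8] heading y 79.56 
 R [[-0.983, 0.181, -0.0], [0.181, 0.983, 0.0], [0.0, 0.0, -1.0]]
shares total [ 0.014 -0.072  2.161] up/40mm [ 0.  0. -1.]
185 [(278, 103, [-28.1, -25.6, -13.1]), (293, 107, [-17.4, -15.8, -8.0]), (300, 262, [-12.4, -11.2, -5.6]), (311, 131, [-4.6, -4.1, -1.9]), (314, 111, [-2.4, -2.2, -0.9]), (326, 398, [6.1, 5.6, 3.2]), (332, 105, [10.4, 9.5, 5.2]), (371, 150, [38.3, 35.0, 18.5])]
200 [(279, 107, [-27.6, -25.1, -12.9]), (293, 125, [-17.5, -15.9, -8.1]), (300, 213, [-12.5, -11.3, -5.7]), (312, 175, [-3.9, -3.5, -1.6]), (324, 78, [4.7, 4.3, 2.5]), (325, 78, [5.4, 5.0, 2.8]), (331, 399, [9.7, 8.9, 4.9]), (370, 182, [37.9, 34.6, 18.3])]
215 [(279, 102, [-27.9, -25.4, -13.0]), (291, 105, [-19.1, -17.4, -8.8]), (295, 93, [-16.2, -14.8, -7.5]), (300, 227, [-12.6, -11.5, -5.7]), (312, 242, [-3.9, -3.5, -1.6]), (317, 165, [-0.3, -0.2, 0.1]), (325, 278, [5.5, 5.1, 2.9]), (332, 282, [10.6, 9.7, 5.3]), (369, 156, [37.6, 34.3, 18.1])]
230 [(279, 101, [-28.2, -25.7, -13.1]), (291, 80, [-19.4, -17.6, -8.9]), (292, 
[... 181 characters left out ...]
7]), (369, 193, [38.0, 34.7, 18.3])]
250 [(280, 104, [-27.9, -25.4, -13.0]), (283, 143, [-25.7, -23.4, -11.9]), (290, 101, [-20.4, -18.6, -9.4]), (301, 238, [-12.2, -11.1, -5.5]), (312, 284, [-4.0, -3.6, -1.6]), (324, 156, [4.9, 4.5, 2.6]), (332, 345, [10.9, 10.0, 5.4]), (368, 201, [37.9, 34.6, 18.3])]
270 [(284, 182, [-25.4, -23.1, -11.8]), (290, 173, [-20.8, -19.0, -9.6]), (301, 211, [-12.5, -11.3, -5.7]), (312, 293, [-4.1, -3.7, -1.7]), (324, 159, [5.0, 4.6, 2.6]), (332, 398, [11.1, 10.2, 5.5]), (367, 208, [37.9, 34.6, 18.3])]
300 [(266, 102, [-40.6, -37.0, -19.0]), (312, 320, [-4.2, -3.8, -1.7]), (324, 176, [5.2, 4.8, 2.7]), (368, 321, [40.0, 36.5, 19.3]), (372, 216, [43.2, 39.4, 20.8])]
```

The strop (columns 300–332 at the top) is centred in the tool and the core edge is where predicted (−27.9 mm). I shift −2.9 mm and descend into the slot.

Call:
jog_arm([
  {"delta_rot":[0,0,0],"translation":[0.01,-0.07,0.3],"fingers":-1},
  {"delta_rot":[0,0,0],"translation":[0,0,0.6],"fingers":-1},
  {"delta_rot":[0,0,0],"translation":[0,0,0.5],"fingers":-1},
  {"delta_rot":[0,0,0],"translation":[0,0,0.3],"fingers":-1},
  {"delta_rot":[0,0,0],"translation":[0,0,0.2],"fingers":-1},
  {"delta_rot":[0,0,0],"translation":[0,0,0.15],"fingers":-1},
  {"delta_rot":[0,0,0],"translation":[0,0,0.07],"fingers":-1},
  {"delta_rot":[0,0,0],"translation":[0,0,0],"fingers":-1},
  {"delta_rot":[0,0,0],"translation":[0,0,0],"fingers":-1},
])

```text
time_s: 24.7
position: [0.5217, -0.371, 0.1142]
eef_rot: [[-0.983, 0.182, 0.0], [0.182, 0.983, -0.0], [-0.0, -0.0, -1.0]]
contact_force: [-0.8, 0.7, -1.4]
width: 0.0097
finger_force: 30.0
```

```bash
python3 go.py .5217 -.3697 .1107
```

```text
24.7 [ 0.5217 -0.371   0.1142] width 0.0097 f [-0.8  0.7 -1.4] heading y 79.51 
 R [[-0.983, 0.182, 0.0], [0.182, 0.983, -0.0], [-0.0, -0.0, -1.0]]
shares total [0.006 0.033 0.089] up/40mm [-0. -0. -1.]
```

Call:
jog_arm([
  {"delta_rot":[0,0,0],"translation":[0,0.03,0.05],"fingers":-1},
  {"delta_rot":[0,0,0],"translation":[0,0,0.02],"fingers":-1},
  {"delta_rot":[0,0,0],"translation":[0,0,0],"fingers":-1},
])

```text
time_s: 25.08
position: [0.5218, -0.3697, 0.111]
eef_rot: [[-0.983, 0.182, -0.0], [0.182, 0.983, 0.0], [0.0, 0.0, -1.0]]
contact_force: [-0.1, 0.9, -0.2]
width: 0.0096
finger_force: 30.0
```

Call:
jog_arm([
  {"delta_rot":[0,0,0],"translation":[0,0,0.02],"fingers":-1},
  {"delta_rot":[0,0,0],"translation":[0,0,0],"fingers":-1},
])

```text
time_s: 25.32
position: [0.5219, -0.3698, 0.1107]
eef_rot: [[-0.983, 0.182, 0.0], [0.182, 0.983, -0.0], [-0.0, -0.0, -1.0]]
contact_force: [-1.3, 1.4, 3.5]
width: 0.0101
finger_force: 30.0
```

Touching the slot floor at the predicted height. Release and retreat upward.

Call:
jog_arm([
  {"delta_rot":[0,0,0],"translation":[0,0,0],"fingers":-0.72},
  {"delta_rot":[0,0,0],"translation":[0,0,0],"fingers":-0.65},
  {"delta_rot":[0,0,0],"translation":[0,0,0],"fingers":-0.5},
  {"delta_rot":[0,0,0],"translation":[0,0,0],"fingers":-0.3},
  {"delta_rot":[0,0,0],"translation":[0,0,-0.3],"fingers":-0.3},
  {"delta_rot":[0,0,0],"translation":[0,0,-0.8],"fingers":-0.3},
  {"delta_rot":[0,0,0],"translation":[0,0,-0.8],"fingers":0},
  {"delta_rot":[0,0,0],"translation":[0,0,-0.6],"fingers":0},
  {"delta_rot":[0,0,0],"translation":[0.3,0,0],"fingers":0.5},
  {"delta_rot":[0,0,0],"translation":[0,0,0],"fingers":0.5},
])

```text
time_s: 26.58
position: [0.5098, -0.3676, 0.2113]
eef_rot: [[-0.983, 0.182, 0.001], [0.182, 0.983, -0.001], [-0.001, -0.001, -1.0]]
contact_force: [0.4, -0.3, -0.3]
width: 0.0618
finger_force: 0.0
```

```bash
python3 - <<'E'
from h import *
W=grab("wrist","w10");s=arm.state();print(s["time_s"],np.round(s["position"],4),np.round(s["contact_force"],1))
ex=np.array([.9833,-.1822,0]);ey=np.array([.1822,.9833,0]);I=cv2.GaussianBlur(W["img"],(1,3),0).astype(int)
print("cam",W["T"][:3,3]@ey)
for r in(215,240,265,290,315):
    g=I[r];d=np.abs(g[2:]-g[:-2]).sum(1);print(r,[(i+1,int(d[i]), [round(1e3*float(onz(wray(W,(i+1,r)),z)@ey+.2685),1) for z in(.067,.09,.115)]) for i in range(265,375) if d[i]>80 and d[i]==d[i-2:i+3].max()])
for c in (306,314,318,322):
    g=W["img"][:345,c].astype(int);d=np.abs(g[2:]-g[:-2]).sum(1)
    print(c,[(i+1,int(d[i]),round(float(onz(wray(W,(c,i+1)),.115)@ex-.5803),4),round(float(onz(wray(W,(c,i+1)),.101)@ex-.5803),4)) for i in range(100,340) if d[i]>90 and d[i]==d[i-2:i+3].max()])
E
```

```text
26.625 [ 0.5101 -0.3676  0.2109] [-0.1 -0.1 -0.7]
cam -0.267818486611892
215 [(266, 122, [-39.4, -36.1, -32.4]), (285, 83, [-24.8, -22.7, -20.4]), (299, 113, [-14.2, -12.9, -11.6]), (305, 224, [-9.6, -8.8, -7.8]), (313, 292, [-3.6, -3.2, -2.8]), (320, 196, [1.8, 1.7, 1.6]), (329, 392, [8.6, 7.9, 7.2]), (336, 88, [13.9, 12.8, 11.6]), (371, 201, [40.7, 37.3, 33.6])]
240 [(267, 121, [-39.4, -36.1, -32.4]), (300, 112, [-13.7, -12.5, -11.2]), (306, 211, [-9.0, -8.2, -7.3]), (313, 301, [-3.6, -3.3, -2.9]), (319, 205, [1.0, 1.0, 0.9]), (329, 452, [8.7, 8.1, 7.3]), (336, 89, [14.1, 13.0, 11.8]), (370, 205, [40.7, 37.3, 33.7])]
265 [(268, 110, [-39.6, -36.2, -32.5]), (286, 98, [-25.2, -23.0, -20.6]), (300, 150, [-14.0, -12.8, -11.4]), (306, 228, [-9.3, -8.4, -7.5]), (313, 395, [-3.7, -3.4, -3.0]), (320, 330, [1.8, 1.7, 1.6]), (324, 114, [5.0, 4.6, 4.2]), (329, 423, [8.9, 8.2, 7.5]), (335, 112, [13.7, 12.6, 11.4]), (369, 205, [40.8, 37.4, 33.8])]
290 [(270, 95, [-39.0, -35.7, -32.1]), (287, 100, [-25.0, -22.9, -20.5]), (298, 101, [-16.1, -14.7, -13.1]), (302, 84, [-12.8, -11.7, -10.4]), (306, 
[... 809 characters left out ...]
.0624, -0.0607), (173, 135, -0.0593, -0.0575), (314, 199, 0.0372, 0.0451), (324, 220, 0.0453, 0.0537), (334, 221, 0.0537, 0.0626)]
314 [(121, 142, -0.091, -0.0911), (139, 271, -0.0801, -0.0795), (176, 130, -0.0574, -0.0555), (191, 143, -0.0481, -0.0456), (255, 181, -0.0063, -0.0012), (331, 357, 0.0511, 0.0598), (334, 268, 0.0537, 0.0625)]
318 [(121, 103, -0.091, -0.0911), (139, 251, -0.0801, -0.0795), (145, 208, -0.0764, -0.0757), (191, 138, -0.0481, -0.0456), (255, 220, -0.0063, -0.0012), (331, 420, 0.0511, 0.0598), (335, 264, 0.0545, 0.0634)]
322 [(123, 140, -0.0898, -0.0898), (140, 250, -0.0795, -0.0789), (167, 333, -0.063, -0.0614), (257, 92, -0.0049, 0.0003), (334, 277, 0.0537, 0.0625)]
```

Final check: lips symmetric (−8.4 / +8.1 mm), so the slot is still up. The strop top is near the centre line (−0.7 mm), upright, and spans −48 to +51 mm lengthwise. The gripper is clear, so I hand in.

```bash
python3 -c "
from station import arm
print(arm.finish_job())"
```

```text
the job is handed in; nothing more can be done
None
```

The job is handed in at about 27 s of the 72 s allowed: by my last measurements the holder sits centred in the cradle with its slot up to within about 1°, and the strop block stands upright in the slot, about midway along.

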